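# Free the boxed-in bench roller, fit it and put the foam parts back

## Robot

A 6-joint arm with a two-finger parallel gripper is mounted at the origin on the work surface. World frame = base frame: x ahead of the robot, y to its left, z up, the work surface at z = 0. Lengths are in mm, angles in rad, forces in N, time in s.
With the tool pointing down it reaches from about 350 to 975 mm from the base axis. Payload 7.1 kg.
Tool frame: the origin (TCP) lies on the mounting face of the last link; the fingertips stand 182 mm ahead of it and the grasp point (between the pads) lies 163 mm ahead of it; z points along the fingers, y is the direction in which the jaws open and shut (so a half turn about z gives the same grasp; the last joint's range is limited). The gripper opens to 88 mm and grips with 3 to 60 N. Pads are 20 mm wide; open, the fingers measure 115 mm over their backs; the gripper's body (75 mm by 178 mm) begins 61 mm behind the grasp point.
Start: joints at [1.183, 0.423, 1.63, -0, 1.089, -0.019], TCP at [225.278, 582.972, 404.675] pointing down, gripper open.
Joint ranges: [-3, 3], [-0.9, 2.11], [0.09, 2.58], [-1.31, 4.45], [0.11, 2.69], [-2.54, 2.54]. Speed limits (rad/s): [2.39, 2.39, 3.01, 3.14, 3.14, 3.14].

## Interface

Orientations are given as a rotation vector (axis times angle).
In Python, from workcell import ctrl, optics, nets gives the robot as it stands.
- The arm moves only by the tool send_rows, never from a script. Its argument "rows" is a list of rows, each an object with "offset": the shift along the tool's x, y, z in m, a list of three; "twist": the turn, a rotation vector about the tool's x, y, z in degrees, a list of three. A call has exactly 5 rows; each row shifts and turns the pose as measured when the row begins, along the tool's axes as they then stand; what a row does not reach is not made up. A row lasts 1/12 s, in which the tool goes at most 41.7 mm and 7.16 degrees, less where a joint would pass 70% of its speed; a pose out of reach is approached as far as the arm can. A call is refused whole if a number of a shift passes 0.0417 or a number of a turn 7.16, either way. A call with a gripper value outside its range is refused whole. "gripper" is the finger opening in m, from 0 to 0.0878, set as the call begins (left out, the last holds). The fingers move at their own pace and stop on an object; the grip force is fixed at half the most. Time passes only in rows, so rows that do not move let the fingers close, or fill a call up. It gives the time, the measured TCP pose, the force and the opening at its end, in the units of the state.
- ctrl.get_obs(): the state, without advancing time (a new reading comes with each control period).
- optics.get_image(name): name is "scene" or "top"; returns (picture, depth): 400x640x3 uint8, blue, green, red; 400x640 float32, mm along the optical axis (not along the pixel's ray), 0 where there is no reading.
- optics.camera_info(name): a dict with "K" (3x3 intrinsics, pixels), "k1" (the pictures are not rectified: a ray, as slopes to the right and down, at radius r is drawn at 1 + k1 r^2 times it, then the intrinsics apply), "pose" (4x4, takes a point from camera to world coordinates). Camera axes: x right, y down, z forward; pixel columns grow to the right and rows downward; lengths in mm; the calibration is good to about 2 mm. A picture is of the moment at which its call begins. camera_info takes no time and is no camera call.
- ctrl.close_job(): hands the job in, once; it reports no verdict.
Trained networks look in the newest picture that a camera, given by its name, has taken for a name from the list of things; names that differ only in an ending like _2 or _b are one class to them, and where a whole thing is asked for, a point or a joint stands for the part that bears it (a point fixed in the world has none). Each returns a list of dicts, best first, with "conf" (0 to 1); they miss things now and then, are a little off and sometimes report something else, mostly with a low value. They report only what shows in the picture. A call takes as long as a camera call. They do not tell look-alikes from the thing itself.
- nets.spot_in(camera, label): "extent" ([left, top, right, bottom] in pixels, round what is visible of it).
- nets.spot_point(camera, label): "position" ([column, row] in pixels: a listed point, or the origin of a listed thing).
The state is a dict: "t": time; "qpos": joint angles; "qvel": joint speeds; "joint_torque": joint torques, N m; "ee_pos": TCP position; "orientation": TCP orientation; "ft_force": force on the tool from outside, world axes, zero at the start; "moment": the same for the moment, N m; "width": finger opening in mm.
Only numpy, scipy, OpenCV 4.12 (cv2) and the standard library are available. Lean on these libraries where they do the work, as an engineer would, in place of code of your own. Each camera call takes 0.05 s, during which the arm holds its last target. There are 200 camera calls.

## Task

Three foam parts stand round the black roller on the plywood board, too close to get at it. Move all three onto the green mat, standing upright, then lift the roller out and lower it gently into the open slots of the yellow stand until both axle ends rest on the slot bottoms. Only then put each foam part back, upright, on the very place on the board where it stood at the start; leave the glue bottle, the pencil cup and the tape measure alone.

Things in the scene. Friction and masses are not known exactly. Their poses are not given: they have to be found in the camera images.
- cylinder: White foam cylinder standing upright, 58 mm in diameter, 110 mm tall, about 50 g. Origin: centre of its underside, z up. It stands on one of the three places of the board (which one differs).
- block: Pale blue foam block standing upright, 56 x 56 mm, 110 mm tall, about 50 g. Origin: centre of its underside, z up, x and y square to its side faces. It stands on one of the three places of the board.
- plug: Tan stepped foam plug standing upright, about 90 g: foot 58 x 58 mm, 50 mm high; on it, centred, a square stem 40 x 40 mm up to 110 mm in all. Origin: centre of its underside, z up, x and y square to its side faces. It stands on one of the three places of the board.
- roller: Black rubber roller with two red bands, lying level: drum 40 mm in diameter, 80 mm long, on a steel axle 10 mm in diameter and 136 mm long, 0.3 kg. Origin: the middle of the drum, on the axle; y runs along the axle (ends alike, it may turn about y). At the start it lies along the board's y in the rest, axis 38 mm above the table, free to lift straight up.
- board: Fixed plywood board 200 (x) x 180 (y) x 8 mm. Origin: centre of its underside, on the table, z up. At its middle a grey rest holds the axle ends: cheeks at y = +-53 mm, 10 mm thick, seat 33, lips 43 mm above the table. Square outlines mark the parts' places, at (x, y) = (-61, 42), (-61, -42), (61, 0) mm; each part stands within 5 mm of a mark, turned up to 0.15 rad, some 10 mm from the drum.
- mat: Fixed dark green mat with a thin yellow border line, 140 mm (x) x 260 mm (y), 4 mm thick. Origin: centre of its underside, on the table, z up. Side area for the foam parts: there is room for three in a row along y, 75 to 80 mm apart.
- stand: Fixed stand: aluminium foot 100 (x) x 150 (y) x 10 mm, two yellow cheeks at y = +-53 mm, 10 mm thick, 93 mm high. Each has a slot open at the top at x = 0: 14 mm wide, bottom 55 mm above the table, straight to 80 mm, then flared at 45 degrees to 92 mm. Origin: centre of the foot's underside, z up. Roller fully home: axle along the stand's y, its origin at about (0, 0, 60 mm) in this frame.
- glue: Bystander: white glue bottle with orange cap, 54 mm in diameter, 130 mm tall. Origin: centre of its underside. Not to be moved.
- pencils: Bystander: black pencil cup with pencils, 68 mm in diameter, 90 mm tall, pencils to 145 mm. Origin: centre of its underside. Not to be moved.
- tape: Bystander: yellow and black tape measure, 62 x 36 mm, 58 mm tall. Origin: centre of its underside. Not to be moved.
Mind the look-alikes: they are no part of the job. What is meant by the stand is not purple, and is the larger of those in its own colour.

How it is judged:
By the outcome, as a careful person would: the job done as asked, in the order asked, and still so for the second after the job is handed in, with the robot touching nothing.
It also fails if it takes over 144 s, if anything falls off the work surface, if the arm or the gripper's body presses on something with over 40 N, if the wrist force passes 120 N, or if a joint passes its speed limit or range.

## Working session

There is one attempt and no reset: what is moved stays moved. The work goes in short steps, Python scripts to look and compute and a tool call to move; the robot and the scene stay as the last step left them, time stands still between calls to the robot, and variables do not carry over. Pictures are saved under pics/ and viewed, about 12 in all and at most 16, crops included, and the job is handed in when it is done.

Besides the shell and the picture viewer there is one more tool, called after ">>>" by a JSON object that holds its "method" and its "body", one argument or row to a line. send_rows: Moves the arm, as the interface text tells. Its arguments: {"type":"object","properties":{"rows":{"type":"array"},"gripper":{"type":"number"}},"required":["rows"]}

```bash
ls -a; mkdir -p pics
python3 - <<'E'
from workcell import ctrl, optics, nets
import cv2, numpy as np
o=ctrl.get_obs(); print({k:np.round(v,3) for k,v in o.items()})
for c in ("scene","top"):
    im,d=optics.get_image(c); cv2.imwrite(f"pics/{c}0.png",im); np.save(f"pics/{c}0.npy",d)
    i=optics.camera_info(c); print(c,np.round(i["K"],1).tolist(),i["k1"],np.round(i["pose"],3).tolist())
    for l in "cylinder block plug roller board mat stand glue pencils tape".split():
        print(l,[(np.round(r["position"],1).tolist(),round(r["conf"],2)) for r in nets.spot_point(c,l)][:3])
E
```

```text
.
..
pics
{'t': np.float64(0.0), 'qpos': array([ 1.183,  0.424,  1.631, -0.   ,  1.089, -0.019]), 'qvel': array([ 0.   , -0.001, -0.001, -0.   , -0.   ,  0.001]), 'joint_torque': array([ 1.0000e-03, -5.4463e+01, -2.7366e+01,  6.5000e-02,  2.3000e-02,
       -0.0000e+00]), 'ee_pos': array([225.184, 582.724, 403.912]), 'orientation': array([-5.760e-01, -3.088e+00,  2.000e-03]), 'ft_force': array([-0.62 , -0.419, -0.033]), 'moment': array([-0.013, -0.02 ,  0.015]), 'width': np.float64(87.871)}
scene [[509.9, 0.0, 312.0], [0.0, 509.9, 203.4], [0.0, 0.0, 1.0]] -0.05144066461441684 [[0.826, 0.316, -0.467, 1054.318], [0.564, -0.449, 0.693, -814.332], [0.01, -0.836, -0.549, 653.437], [0.0, 0.0, 0.0, 1.0]]
cylinder [([225.0, 255.8], 0.86)]
block [([187.2, 275.2], 0.78)]
plug [([241.3, 303.3], 0.85)]
roller [([218.5, 274.4], 0.93)]
board [([224.4, 289.8], 0.86)]
mat [([375.2, 152.1], 0.94)]
stand [([292.5, 143.1], 0.88), ([344.4, 217.3], 0.78), ([282.7, 196.7], 0.68)]
glue [([225.6, 257.9], 0.7), ([360.3, 297.4], 0.58)]
pencils [([455.2, 195.6], 0.68)]
tape [([439.8, 249.1], 0.77)]
top [[498.9, 0.0, 325.1], [0.0, 498.9, 203.3], [0.0, 0.0, 1.0]] -0.14602441378099643 [[-0.0, -0.998, 0.067, 467.732], [-1.0, -0.001, -0.021, -10.356], [0.021, -0.067, -0.998, 1301.468], [0.0, 0.0, 0.0, 1.0]]
cylinder [([411.8, 231.6], 0.81)]
block [([443.1, 244.0], 0.78)]
plug [([440.2, 192.4], 0.65)]
roller [([437.2, 212.2], 0.9)]
board [([434.7, 212.8], 0.63)]
mat [([187.6, 226.6], 0.94)]
stand [([225.3, 312.9], 0.9), ([311.8, 255.3], 0.63)]
glue [([384.0, 133.3], 0.73)]
pencils [([219.1, 126.8], 0.6)]
tape [([300.2, 105.9], 0.64)]
```

View pics/scene0.png

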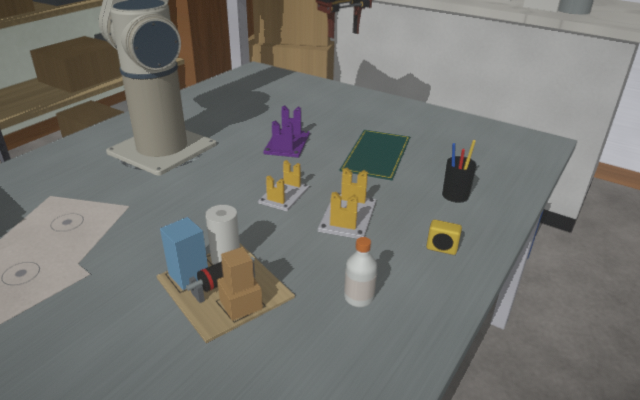

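View pics/top0.png

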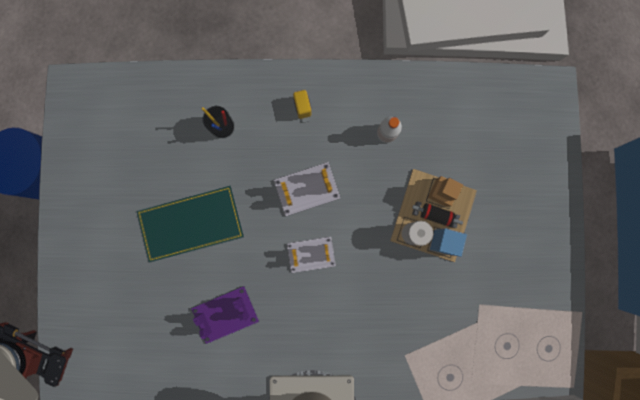

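```bash
cat > h.py <<'E'
from workcell import ctrl, optics, nets
import cv2, numpy as np
def shot(c,save=None):
    im,d=optics.get_image(c)
    if save: cv2.imwrite(f"pics/{save}.png",im)
    return im,d
def cloud(c,d):
    """world xyz per pixel (400x640x3), nan without reading"""
    i=optics.camera_info(c); K=np.array(i["K"]); T=np.array(i["pose"])
    v,u=np.mgrid[0:400,0:640]
    n=cv2.undistortPoints(np.stack([u.ravel(),v.ravel()],1).astype(float)[:,None],K,np.array([i["k1"],0,0,0.]))[:,0]
    p=np.c_[n,np.ones(len(n))]*d.reshape(-1,1); p[d.ravel()==0]=np.nan
    return (p@T[:3,:3].T+T[:3,3]).reshape(400,640,3)
def pick(P,c,r,z0,z1):
    m=(np.hypot(P[...,0]-c[0],P[...,1]-c[1])<r)&(P[...,2]>z0)&(P[...,2]<z1)
    return m
def rect(Q):
    (cx,cy),(w,h),a=cv2.minAreaRect(Q[:,:2].astype(np.float32)); return np.round([cx,cy,w,h,a],1)
E
python3 - <<'E'
from h import *
for c in ("scene","top"):
    im=cv2.imread(f"pics/{c}0.png"); P=cloud(c,np.load(f"pics/{c}0.npy"))
    # table plane check
    hsv=cv2.cvtColor(im,cv2.COLOR_BGR2HSV)
    px={"scene":{"cyl":(222,214),"block":(184,230),"plug":(240,262),"mat":(375,152),"stand":(345,215),"board":(270,293),"table":(330,260),"table2":(230,200)},
        "top":{"cyl":(421,233),"block":(453,243),"plug":(450,185),"mat":(190,222),"stand":(307,189),"board":(413,180),"table":(360,220),"table2":(150,300)}}[c]
    for k,(u,v) in px.items():
        q=P[v-2:v+3,u-2:u+3].reshape(-1,3); print(c,k,np.round(np.nanmean(q,0),1),np.round(np.nanstd(q[:,2]),1), np.isnan(q).sum())
    # ortho-like crops
    for nm,m in (("mat",cv2.inRange(hsv,(65,80,25),(95,255,120))),):
        n,l,s,_=cv2.connectedComponentsWithStats(m); i=1+np.argmax(s[1:,4]); Q=P[l==i]; Q=Q[np.isfinite(Q[:,0])]
        print(c,nm,len(Q),rect(Q),np.round(Q.mean(0),1))
im=cv2.imread("pics/top0.png"); cv2.imwrite("pics/t0c.png",cv2.resize(np.hstack([im[150:280,375:500],im[150:280,255:380]]),None,fx=3.2,fy=3.2,interpolation=cv2.INTER_CUBIC))
E
```

```text
scene cyl [ 483.4 -263.9  117.9] 0.9 0
scene block [ 462.4 -339.5  117.7] 1.0 0
scene plug [ 601.  -348.7  117.3] 1.5 0
scene mat [499.3 317.8   3.8] 1.5 0
scene stand [617.6 -40.1  42.5] 3.4 0
scene board [ 610.9 -288.9    8. ] 1.0 0
scene table [ 6.447e+02 -1.389e+02 -2.000e-01] 1.2 0
scene table2 [332.6 -88.   -0.7] 1.3 0
scene mat 1681 [502.  322.9 121.7 241.6  15.5] [504.8 315.6   3.8]
top cyl [ 476.7 -264.5  117.5] 2.3 0
top block [ 452.4 -342.7  116.9] 2.6 0
top plug [ 592.5 -337.5  116.9] 2.2 0
top mat [505.9 316.5   2.5] 2.3 0
top stand [592.2   9.9   8.5] 2.2 0
top board [ 616.9 -268.6    7.1] 2.7 0
top table [ 5.120e+02 -1.287e+02 -5.000e-01] 2.9 0
top table2 [300.4 422.8  -0.5] 2.2 0
top mat 4081 [501.3 319.7 120.4 241.   15.2] [501.8 318.2   2.5]
```

View pics/t0c.png

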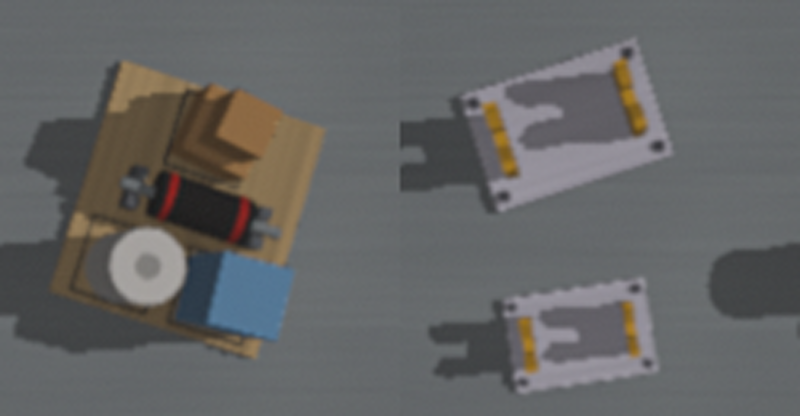

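```bash
cat >> h.py <<'E'
def onplane(c,uv,z):
    """pixels (n,2) -> world xy on the plane z"""
    i=optics.camera_info(c); K=np.array(i["K"]); T=np.array(i["pose"])
    n=cv2.undistortPoints(np.asarray(uv,float).reshape(-1,1,2),K,np.array([i["k1"],0,0,0.]))[:,0]
    r=np.c_[n,np.ones(len(n))]@T[:3,:3].T; s=(z-T[2,3])/r[:,2]
    return r[:,:2]*s[:,None]+T[:2,3]
def topface(c,im,P,ctr,r,z,dz=7,cond=None):
    """mask of a level face at height z: xy of the outline on that plane, centroid, rect"""
    m=(np.hypot(P[...,0]-ctr[0],P[...,1]-ctr[1])<r)&(abs(P[...,2]-z)<dz)
    if cond is not None: m&=cond
    m=cv2.morphologyEx(m.astype(np.uint8),cv2.MORPH_OPEN,np.ones((2,2)))
    n,l,s,_=cv2.connectedComponentsWithStats(m)
    if n<2: return None
    v,u=np.nonzero(l==1+np.argmax(s[1:,4])); Q=onplane(c,np.c_[u,v],z)
    C=np.cov(Q.T)
    return len(Q),np.round(Q.mean(0),1).tolist(),rect(Q).tolist(),np.round(np.median(P[v,u,2]),1)
E
python3 - <<'E'
from h import *
for c in ("scene","top"):
    im=cv2.imread(f"pics/{c}0.png"); P=cloud(c,np.load(f"pics/{c}0.npy"))
    hsv=cv2.cvtColor(im,cv2.COLOR_BGR2HSV); H,S,V=cv2.split(hsv)
    for k,ctr,r in (("cyl",(480,-264),45),("block",(457,-341),60),("plug",(597,-342),50)):
        print(c,k,topface(c,im,P,ctr,r,118))
    print(c,"board",topface(c,im,P,(525,-300),170,8,5,(H<25)&(S>60)))
    print(c,"foot",topface(c,im,P,(592,10),110,10,5,(S<40)&(V>110)))
    m=cv2.inRange(hsv,(15,130,120),(35,255,255))>0
    g=(np.hypot(P[...,0]-595,P[...,1]-10)<110)&m&(P[...,2]>20)
    n,l,s,ct=cv2.connectedComponentsWithStats(g.astype(np.uint8))
    for i in range(1,n):
        if s[i,4]>8:
            Q=P[l==i]; print(c,"cheek",s[i,4],np.round(Q.mean(0),1),np.round(np.percentile(Q[:,2],[2,98]),1))
    red=((H<8)|(H>172))&(S>130)&(V>60)&(np.hypot(P[...,0]-525,P[...,1]-300*-1)<110)
    n,l,s,ct=cv2.connectedComponentsWithStats(red.astype(np.uint8))
    for i in range(1,n):
        if s[i,4]>5: print(c,"red",s[i,4],np.round(ct[i],1),np.round(P[l==i].mean(0),1),np.round(P[l==i][:,2].max(),1))
    for k in ("table",):
        f=(S<60)&(abs(P[...,2])<8); print(c,"table z",np.round(np.nanmedian(P[...,2][f]),2))
E
```

```text
scene cyl (500, [486.6, -266.9], [486.1, -267.0, 55.4, 63.4, 41.3], np.float64(nan))
scene block (705, [463.9, -346.0], [464.0, -345.0, 58.9, 64.4, 74.8], np.float64(nan))
scene plug (458, [593.3, -346.2], [593.4, -346.2, 42.1, 47.0, 63.9], np.float64(nan))
scene board (3295, [563.8, -355.7], [532.5, -323.9, 180.6, 201.6, 71.6], np.float64(nan))
scene foot (629, [618.3, -15.2], [600.8, 6.5, 98.3, 155.5, 18.3], np.float64(nan))
scene cheek 1208 [598.    5.2  54.3] [21.4 89.9]
scene red 80 [208.8 278. ] [ 527.5 -354.8   49.4] 58.6
scene table z -0.05
top cyl (458, [474.0, -265.8], [473.2, -265.6, 55.9, 55.0, 89.7], np.float64(nan))
top block (518, [452.2, -344.7], [452.6, -344.2, 57.3, 56.2, 75.8], np.float64(nan))
top plug (273, [582.2, -344.8], [582.3, -344.1, 42.5, 40.8, 63.9], np.float64(nan))
top board (1836, [555.1, -313.4], [522.8, -325.0, 180.4, 199.4, 71.9], np.float64(nan))
top foot (638, [562.9, -6.4], [573.4, 1.3, 64.4, 148.8, 18.5], np.float64(nan))
top cheek 70 [610.5 -38.6  77.1] [45.4 93. ]
top cheek 75 [576.4  60.9  79.1] [51.8 92.6]
top red 49 [427.7 210.9] [ 532.9 -296.    54. ] 63.2
top red 49 [449.8 218.3] [ 514.3 -352.8   53.9] 61.8
top table z -0.86
```

```bash
python3 - <<'E'
from h import *
D={}
for c in ("scene","top"):
    im=cv2.imread(f"pics/{c}0.png"); P=cloud(c,np.load(f"pics/{c}0.npy")); D[c]=(im,P)
    H,S,V=cv2.split(cv2.cvtColor(im,cv2.COLOR_BGR2HSV))
    # table plane tilt
    f=(S<70)&(abs(P[...,2])<10)&(P[...,0]>200)&(P[...,0]<700)&(abs(P[...,1])<450)
    A=P[f]; print(c,"plane",np.linalg.lstsq(np.c_[A[:,:2],np.ones(len(A))],A[:,2],rcond=None)[0])
    f=np.isfinite(P[...,2])&(P[...,2]>8)&(P[...,2]<40)&(abs(P[...,0])<150)&(abs(P[...,1])<150)
    A=P[f]; print(c,"base",f.sum(),np.round(np.median(A[:,2]),1),np.round(np.percentile(A,[1,5,50,95,99],axis=0),1).tolist())
    m=(H>9)&(H<20)&(S>150)&(P[...,2]>100); m&=np.hypot(P[...,0]-700,P[...,1]+180)<150
    print(c,"cap",m.sum(),np.round(np.nanmean(P[m],0),1), np.round(np.nanmax(P[m][:,2]),1) if m.any() else 0)
    m=(H>15)&(H<35)&(S>130)&(P[...,2]>50)&(P[...,2]<65)&(P[...,0]>640)&(abs(P[...,1])<150)
    print(c,"tape top",m.sum(),np.round(np.nanmean(P[m],0),1))
    m=(H>125)&(H<155)&(S>100)&(P[...,0]>100)
    print(c,"purple",m.sum(),[ (z,rect(P[m&(abs(P[...,2]-z)<5)]).tolist()) for z in (10,)])
    m=(H>15)&(H<35)&(S>130)&(P[...,2]>30)&(np.hypot(P[...,0]-430,P[...,1]-20)<100); print(c,"small",m.sum(),np.round(np.nanmean(P[m],0),1))
E
python3 - <<'E'
import cv2,sys
sys.path.insert(0,'.')
a=cv2.imread("pics/scene0.png")[190:350,130:300]; b=cv2.imread("pics/top0.png")[345:400,250:375]
cv2.imwrite("pics/c1.png",cv2.resize(a,None,fx=3.5,fy=3.5,interpolation=cv2.INTER_CUBIC))
E
```

```text
scene plane [ 7.15030500e-04  1.51142678e-04 -2.32396984e-01]
scene base 2052 12.5 [[-103.8, -110.1, 8.4], [-90.4, -106.3, 9.6], [53.8, -52.3, 12.5], [106.5, 91.4, 34.2], [110.6, 104.1, 38.5]]
scene cap 154 [ 747.4 -203.6  127. ] 131.6
scene tape top 349 [815.6  19.5  56.2]
scene purple 1293 [(10, [269.9, 221.1, 98.8, 151.5, 23.5])]
scene small 416 [426.3  -3.2  48.5]
top plane [ 6.25499377e-04 -1.31694967e-03 -8.11799160e-01]
top base 1654 11.8 [[47.6, -108.9, 8.1], [51.3, -99.1, 8.6], [79.4, -0.7, 11.8], [105.5, 97.1, 18.2], [108.1, 105.0, 35.7]]
top cap 71 [ 742.9 -199.7  128.7] 133.4
top tape top 301 [810.9  22.9  56.2]
top purple 2146 [(10, [266.0, 222.9, 99.3, 148.8, 23.2])]
top small 82 [422.3   8.7  59.6]
```

View pics/c1.png

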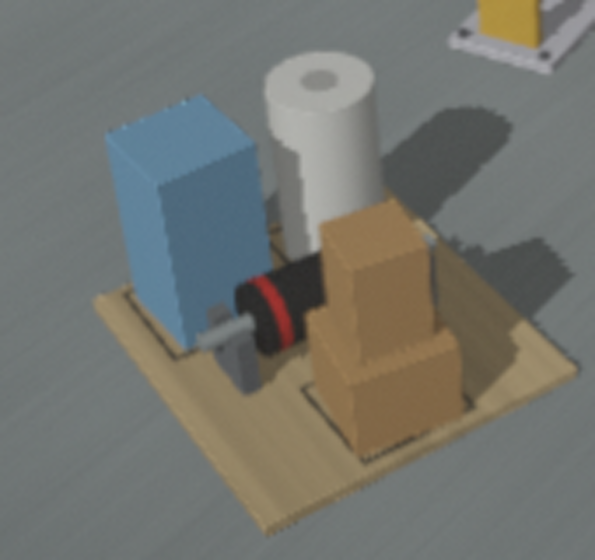

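```bash
cat > plan.py <<'E'
"""plan.py x y z theta [x y z theta ...]: rows from the present pose to grasp-point waypoints (mm, deg; theta = world angle of tool y)"""
import sys, json
from h import *
from scipy.spatial.transform import Rotation as R
def state():
    o=ctrl.get_obs(); r=R.from_rotvec(o["orientation"]); M=r.as_matrix()
    g=np.array(o["ee_pos"])+163*M[:,2]
    return o,r,g,np.degrees(np.arctan2(M[1,1],M[0,1]))
def goal(th): 
    t=np.radians(th); y=np.array([np.cos(t),np.sin(t),0]); z=np.array([0,0,-1.])
    return R.from_matrix(np.c_[np.cross(y,z),y,z])
if __name__=="__main__":
    o,r,g,th=state(); print("t",round(o["t"],2),"g",np.round(g,1),"th",round(th,2),"w",round(float(o["width"]),1),"F",np.round(o["ft_force"],1))
    p=np.array(o["ee_pos"]); a=[float(v) for v in sys.argv[1:]]; rows=[]
    for w in np.reshape(a,(-1,4)):
        q=goal(w[3]); tp=w[:3]-163*np.array([0,0,-1.])
        rv=(r.inv()*q).as_rotvec(degrees=True); n=int(max(1,np.ceil(np.linalg.norm(tp-p)/38),np.ceil(np.linalg.norm(rv)/6.8)))
        p0,r0=p.copy(),r
        for k in range(1,n+1):
            T=p0+(tp-p0)*k/n; Q=r0*R.from_rotvec(rv*k/n,degrees=True)
            off=np.round(r.inv().apply(T-p)/1000,4); tw=np.round((r.inv()*Q).as_rotvec(degrees=True),1)
            rows.append({"offset":(off+0.).tolist(),"twist":(tw+0.).tolist()}); p=p+r.apply(off*1000); r=r*R.from_rotvec(tw,degrees=True)
        print("wp",n)
    while len(rows)%5: rows.append({"offset":[0,0,0],"twist":[0,0,0]})
    for i in range(0,len(rows),5): print(json.dumps(rows[i:i+5]))
E
python3 plan.py 480 -266 241 -18
```

```text
t 1.1 g [225.3 583.  241.7] th 68.87 w 87.6 F [-0.5  0.1 -0.3]
wp 24
[{"offset": [-0.0227, -0.0292, 0.0], "twist": [0.0, 0.0, 3.6]}, {"offset": [-0.0244, -0.0277, 0.0001], "twist": [0.0, 0.0, 3.6]}, {"offset": [-0.0261, -0.0261, 0.0], "twist": [0.0, 0.0, 3.7]}, {"offset": [-0.0278, -0.0243, 0.0], "twist": [0.0, 0.0, 3.6]}, {"offset": [-0.0292, -0.0226, 0.0], "twist": [0.0, 0.0, 3.6]}]
[{"offset": [-0.0306, -0.0207, 0.0001], "twist": [0.0, 0.0, 3.6]}, {"offset": [-0.0318, -0.0187, 0.0], "twist": [0.0, 0.0, 3.6]}, {"offset": [-0.033, -0.0167, 0.0], "twist": [0.0, 0.0, 3.7]}, {"offset": [-0.0339, -0.0145, 0.0001], "twist": [0.0, 0.0, 3.6]}, {"offset": [-0.0348, -0.0124, 0.0], "twist": [0.0, 0.0, 3.6]}]
[{"offset": [-0.0355, -0.0101, 0.0], "twist": [0.0, 0.0, 3.6]}, {"offset": [-0.0361, -0.0079, 0.0], "twist": [0.0, 0.0, 3.6]}, {"offset": [-0.0365, -0.0057, 0.0001], "twist": [0.0, 0.0, 3.7]}, {"offset": [-0.0368, -0.0032, 0.0], "twist": [0.0, 0.0, 3.6]}, {"offset": [-0.0369, -0.001, 0.0], "twist": [0.0, 0.0, 3.6]}]
[{"offset": [-0.0369, 0.0014, 0.0001], "twist": [0.0, 0.0, 3.6]}, {"offset": [-0.0368, 0.0037, 0.0], "twist": [0.0, 0.0, 3.6]}, {"offset": [-0.0364, 0.006, 0.0], "twist": [0.0, 0.0, 3.7]}, {"offset": [-0.036, 0.0083, 0.0], "twist": [0.0, 0.0, 3.6]}, {"offset": [-0.0354, 0.0106, 0.0001], "twist": [0.0, 0.0, 3.6]}]
[{"offset": [-0.0346, 0.0128, 0.0], "twist": [0.0, 0.0, 3.6]}, {"offset": [-0.0338, 0.0149, 0.0], "twist": [0.0, 0.0, 3.6]}, {"offset": [-0.0328, 0.017, 0.0001], "twist": [0.0, 0.0, 3.6]}, {"offset": [-0.0316, 0.019, 0.0], "twist": [0.0, 0.0, 3.7]}, {"offset": [0, 0, 0], "twist": [0, 0, 0]}]
```

>>> {"method": "send_rows", "body": {
  "rows": [
    {"offset": [-0.023, -0.029, 0], "twist": [0, 0, 3.6]},
    {"offset": [-0.024, -0.028, 0], "twist": [0, 0, 3.6]},
    {"offset": [-0.026, -0.026, 0], "twist": [0, 0, 3.6]},
    {"offset": [-0.028, -0.024, 0], "twist": [0, 0, 3.6]},
    {"offset": [-0.029, -0.023, 0], "twist": [0, 0, 3.6]}
  ],
  "gripper": 0.0878
}}

```text
t: 1.52
ee_pos: [277.5, 406.1, 403.8]
orientation: [-1.058, -2.958, -0.008]
ft_force: [0.5, 0.4, 0.7]
width: 88.0
```

>>> {"method": "send_rows", "body": {
  "rows": [
    {"offset": [-0.031, -0.021, 0], "twist": [0, 0, 3.6]},
    {"offset": [-0.032, -0.019, 0], "twist": [0, 0, 3.6]},
    {"offset": [-0.033, -0.017, 0], "twist": [0, 0, 3.6]},
    {"offset": [-0.034, -0.014, 0], "twist": [0, 0, 3.6]},
    {"offset": [-0.035, -0.012, 0], "twist": [0, 0, 3.6]}
  ]
}}

```text
t: 1.93
ee_pos: [330.0, 219.7, 403.7]
orientation: [1.526, 2.746, 0.012]
ft_force: [1.3, -0.9, 0.5]
width: 88.0
```

>>> {"method": "send_rows", "body": {
  "rows": [
    {"offset": [-0.036, -0.01, 0], "twist": [0, 0, 3.6]},
    {"offset": [-0.036, -0.008, 0], "twist": [0, 0, 3.6]},
    {"offset": [-0.037, -0.006, 0], "twist": [0, 0, 3.6]},
    {"offset": [-0.037, -0.003, 0], "twist": [0, 0, 3.6]},
    {"offset": [-0.037, -0.001, 0], "twist": [0, 0, 3.6]}
  ]
}}

```text
t: 2.35
ee_pos: [380.3, 32.0, 404.5]
orientation: [1.953, 2.457, 0.019]
ft_force: [0.5, 0.4, 0.4]
width: 87.8
```

>>> {"method": "send_rows", "body": {
  "rows": [
    {"offset": [-0.037, 0.001, 0], "twist": [0, 0, 3.6]},
    {"offset": [-0.037, 0.004, 0], "twist": [0, 0, 3.6]},
    {"offset": [-0.036, 0.006, 0], "twist": [0, 0, 3.6]},
    {"offset": [-0.036, 0.008, 0], "twist": [0, 0, 3.6]},
    {"offset": [-0.035, 0.01, 0], "twist": [0, 0, 3.6]}
  ]
}}

```text
t: 2.77
ee_pos: [426.7, -156.5, 405.4]
orientation: [2.331, 2.1, 0.025]
ft_force: [0.8, 0.1, 0.3]
width: 87.5
```

>>> {"method": "send_rows", "body": {
  "rows": [
    {"offset": [-0.034, 0.013, 0], "twist": [0, 0, 3.6]},
    {"offset": [-0.034, 0.015, 0], "twist": [0, 0, 3.6]},
    {"offset": [-0.033, 0.017, 0], "twist": [0, 0, 3.6]},
    {"offset": [-0.031, 0.019, 0], "twist": [0, 0, 3.6]},
    {"offset": [0, 0, 0], "twist": [0, 0, 0]}
  ]
}}

```text
t: 3.18
ee_pos: [463.8, -312.9, 406.1]
orientation: [2.592, 1.761, 0.028]
ft_force: [-0.5, -0.3, 0.1]
width: 87.8
```

Run:
```python
from h import *
from plan import state
o,r,g,th=state(); print(np.round(o["ee_pos"],1),np.round(g,1),th,np.round(r.as_matrix()[:,2],3))
a,d=shot("scene","scene1"); np.save("pics/scene1.npy",d); b,e=shot("top","top1"); np.save("pics/top1.npy",e)
M=r.as_matrix(); 
def proj(c,p):
    i=optics.camera_info(c); T=np.linalg.inv(np.array(i["pose"])); q=T[:3,:3]@p+T[:3,3]
    return cv2.projectPoints(q[None],np.zeros(3),np.zeros(3),np.array(i["K"]),np.array([i["k1"],0,0,0.]))[0].ravel()
tcp=np.array(o["ee_pos"])
for c,im in (("scene",a),("top",b)):
    for off in ((0,0,0),(0,0,182),(0,44,182),(0,-44,182),(0,57.5,163),(0,-57.5,163)):
        u=proj(c,tcp+M@np.array(off,float)); cv2.drawMarker(im,tuple(int(round(v*1)) for v in u),(0,0,255),0,5,1); print(c,off,np.round(u,1))
x=cv2.resize(a[90:310,110:310],None,fx=2.7,fy=2.7,interpolation=cv2.INTER_NEAREST)
y=cv2.resize(b[130:290,370:530],None,fx=2.7,fy=2.7,interpolation=cv2.INTER_NEAREST); cv2.imwrite("pics/c2.png",x); cv2.imwrite("pics/c3.png",y)
```

```text
[ 463.8 -312.9  406.1] [ 467.  -312.3  243.2] -21.618148153519 [ 0.02   0.003 -1.   ]
scene (0, 0, 0) [173.6  66.4]
scene (0, 0, 182) [189.9 172.3]
scene (0, 44, 182) [200.4 183.1]
scene (0, -44, 182) [180.1 162.2]
scene (0, 57.5, 163) [202.4 176.4]
scene (0, -57.5, 163) [175.6 149.6]
top (0, 0, 0) [480.2 238.6]
top (0, 0, 182) [452.8 236.8]
top (0, 44, 182) [459.8 218.1]
top (0, -44, 182) [445.6 255.5]
top (0, 57.5, 163) [464.5 212.1]
top (0, -57.5, 163) [445.7 261.9]
```

View pics/c2.png

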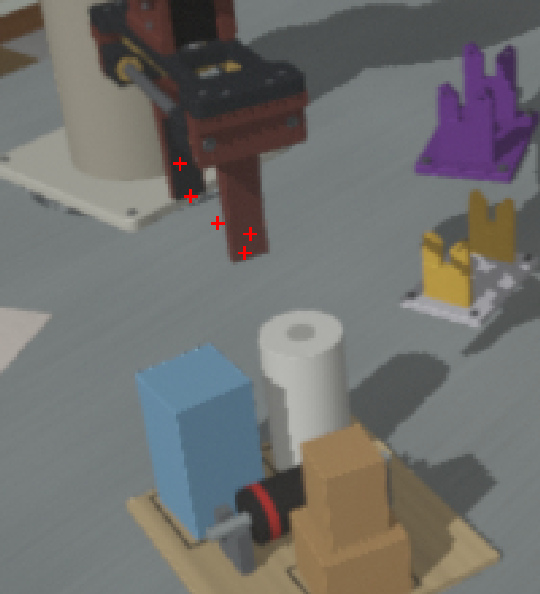

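View pics/c3.png

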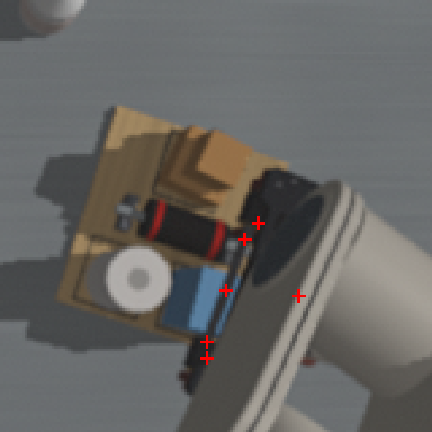

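```bash
python3 - <<'E'
s=open("plan.py").read(); i=s.index("        rv=(r.inv()"); 
s=s[:i]+'''        rv=(r.inv()*q).as_rotvec(degrees=True); n=int(max(1,np.ceil(np.linalg.norm(tp-p)/200),np.ceil(np.linalg.norm(rv)/34)))
        p0,r0=p.copy(),r
        for k in range(1,n+1):
            T=p0+(tp-p0)*k/n; Q=r0*R.from_rotvec(rv*k/n,degrees=True)
            tw=np.round((r.inv()*Q).as_rotvec(degrees=True)/5,2); S=sum(R.from_rotvec(tw*j,degrees=True).as_matrix() for j in range(5))
            off=np.round(np.linalg.solve(S,r.inv().apply(T-p))/1000,4)
            print("5x",(off+0.).tolist(),(tw+0.).tolist()); p=p+r.apply(S@off*1000); r=r*R.from_rotvec(5*tw,degrees=True)
'''
open("plan.py","w").write(s)
E
python3 plan.py 483.3 -264.4 200 -18 483.3 -264.4 92 -18
```

```text
t 3.28 g [ 465.1 -307.6  242.4] th -21.35 w 87.5 F [ 0.1  0.2 -0.7]
5x [0.0097, 0.0008, 0.0085] [0.15, -0.14, -0.67]
5x [0.0, 0.0, 0.0216] [0.0, 0.0, 0.0]
```

>>> {"method": "send_rows", "body": {
  "rows": [
    {"offset": [0.0097, 0.0008, 0.0085], "twist": [0.15, -0.14, -0.67]},
    {"offset": [0.0097, 0.0008, 0.0085], "twist": [0.15, -0.14, -0.67]},
    {"offset": [0.0097, 0.0008, 0.0085], "twist": [0.15, -0.14, -0.67]},
    {"offset": [0.0097, 0.0008, 0.0085], "twist": [0.15, -0.14, -0.67]},
    {"offset": [0.0097, 0.0008, 0.0085], "twist": [0.15, -0.14, -0.67]}
  ]
}}

```text
t: 3.7
ee_pos: [483.1, -256.1, 360.6]
orientation: [-2.532, -1.859, 0.002]
ft_force: [-0.1, -0.0, 0.3]
width: 87.7
```

>>> {"method": "send_rows", "body": {
  "rows": [
    {"offset": [0, 0, 0], "twist": [0, 0, 0]},
    {"offset": [0, 0, 0], "twist": [0, 0, 0]},
    {"offset": [0, 0, 0], "twist": [0, 0, 0]},
    {"offset": [0, 0, 0], "twist": [0, 0, 0]},
    {"offset": [0, 0, 0], "twist": [0, 0, 0]}
  ]
}}

```text
t: 4.12
ee_pos: [483.9, -250.8, 357.7]
orientation: [-2.52, -1.867, 0.006]
ft_force: [0.1, 0.2, 0.2]
width: 87.9
```

```bash
python3 plan.py 483.3 -264.4 92 -18
```

```text
t 4.12 g [ 482.8 -250.4  194.7] th -16.92 w 87.9 F [0.1 0.2 0.2]
5x [-0.0026, 0.0008, 0.0205] [-0.08, 0.0, 0.22]
```

>>> {"method": "send_rows", "body": {
  "rows": [
    {"offset": [-0.0065, 0.002, 0.01], "twist": [-0.2, 0, 0.5]},
    {"offset": [-0.0065, 0.002, 0.01], "twist": [-0.2, 0, 0.5]},
    {"offset": [0, 0, 0.01], "twist": [0, 0, 0]},
    {"offset": [0, 0, 0.01], "twist": [0, 0, 0]},
    {"offset": [0, 0, 0], "twist": [0, 0, 0]}
  ]
}}

```text
t: 4.53
ee_pos: [483.5, -267.9, 314.7]
orientation: [2.542, 1.84, 0.003]
ft_force: [-0.9, 0.7, -0.4]
width: 87.5
```

```bash
python3 plan.py 483.3 -264.4 92 -18
```

```text
t 4.53 g [ 484.1 -268.2  151.7] th -18.21 w 87.5 F [-0.9  0.7 -0.4]
5x [0.0007, -0.0003, 0.0119] [0.05, 0.01, -0.04]
```

>>> {"method": "send_rows", "body": {
  "rows": [
    {"offset": [0.003, -0.001, 0.012], "twist": [0.2, 0, -0.2]},
    {"offset": [0, 0, 0.012], "twist": [0, 0, 0]},
    {"offset": [0, 0, 0.012], "twist": [0, 0, 0]},
    {"offset": [0, 0, 0.012], "twist": [0, 0, 0]},
    {"offset": [0, 0, 0], "twist": [0, 0, 0]}
  ]
}}

```text
t: 4.95
ee_pos: [482.7, -264.0, 260.8]
orientation: [-2.54, -1.845, 0.002]
ft_force: [-0.3, -0.4, 0.7]
width: 88.1
```

```bash
python3 plan.py 483.3 -264.4 92 -18
```

```text
t 4.95 g [ 482.3 -263.9   97.8] th -18.02 w 88.1 F [-0.3 -0.4  0.7]
5x [0.0, 0.0001, 0.0012] [-0.03, 0.0, 0.0]
```

>>> {"method": "send_rows", "body": {
  "rows": [
    {"offset": [0, 0.001, 0.004], "twist": [0, 0, 0]},
    {"offset": [0, 0, 0], "twist": [0, 0, 0]},
    {"offset": [0, 0, 0], "twist": [0, 0, 0]},
    {"offset": [0, 0, 0], "twist": [0, 0, 0]},
    {"offset": [0, 0, 0], "twist": [0, 0, 0]}
  ]
}}

```text
t: 5.37
ee_pos: [484.0, -263.8, 256.3]
orientation: [-2.539, -1.845, 0.002]
ft_force: [-0.5, 0.5, 1.0]
width: 87.9
```

>>> {"method": "send_rows", "body": {
  "rows": [
    {"offset": [0, 0, 0], "twist": [0, 0, 0]},
    {"offset": [0, 0, 0], "twist": [0, 0, 0]},
    {"offset": [0, 0, 0], "twist": [0, 0, 0]},
    {"offset": [0, 0, 0], "twist": [0, 0, 0]},
    {"offset": [0, 0, 0], "twist": [0, 0, 0]}
  ],
  "gripper": 0.03
}}

```text
t: 5.78
ee_pos: [484.3, -264.1, 258.0]
orientation: [-2.541, -1.847, 0.001]
ft_force: [0.4, 0.0, -0.7]
width: 58.3
```

>>> {"method": "send_rows", "body": {
  "rows": [
    {"offset": [0, 0, 0], "twist": [0, 0, 0]},
    {"offset": [0, 0, 0], "twist": [0, 0, 0]},
    {"offset": [0, 0, 0], "twist": [0, 0, 0]},
    {"offset": [0, 0, 0], "twist": [0, 0, 0]},
    {"offset": [0, 0, 0], "twist": [0, 0, 0]}
  ]
}}

```text
t: 6.2
ee_pos: [484.3, -264.1, 257.9]
orientation: [-2.541, -1.847, 0.001]
ft_force: [1.1, -0.2, -0.0]
width: 58.4
```

```bash
python3 plan.py 483.3 -264.4 215 -18 523 243 215 15.3
```

```text
t 6.2 g [ 484.2 -264.1   94.9] th -17.98 w 58.4 F [ 1.1 -0.2 -0. ]
5x [-0.0001, -0.0002, -0.024] [-0.01, 0.0, 0.0]
5x [0.0335, -0.0053, 0.0] [0.0, 0.0, -2.22]
5x [0.034, 0.0012, 0.0] [0.0, 0.0, -2.22]
5x [0.0331, 0.0077, 0.0] [0.0, 0.0, -2.22]
```

>>> {"method": "send_rows", "body": {
  "rows": [
    {"offset": [0, 0, -0.024], "twist": [0, 0, 0]},
    {"offset": [0, 0, -0.024], "twist": [0, 0, 0]},
    {"offset": [0, 0, -0.024], "twist": [0, 0, 0]},
    {"offset": [0, 0, -0.024], "twist": [0, 0, 0]},
    {"offset": [0, 0, -0.024], "twist": [0, 0, 0]}
  ]
}}

```text
t: 6.62
ee_pos: [482.6, -263.1, 375.8]
orientation: [-2.531, -1.839, 0.01]
ft_force: [0.4, 0.2, -1.2]
width: 58.0
```

```bash
python3 plan.py 481.7 395.3 220 15.3
```

```text
t 6.62 g [ 480.5 -262.   212.9] th -17.99 w 58.0 F [ 0.4  0.2 -1.2]
5x [0.0319, -0.0084, -0.0002] [-0.04, -0.02, -1.66]
5x [0.0327, -0.0037, -0.0002] [-0.04, -0.02, -1.67]
5x [0.0329, 0.0011, -0.0003] [-0.03, -0.02, -1.66]
5x [0.0325, 0.0058, -0.0003] [-0.04, -0.02, -1.67]
```

>>> {"method": "send_rows", "body": {
  "rows": [
    {"offset": [0.032, -0.0085, 0], "twist": [0, 0, -1.66]},
    {"offset": [0.032, -0.0085, 0], "twist": [0, 0, -1.66]},
    {"offset": [0.032, -0.0085, 0], "twist": [0, 0, -1.66]},
    {"offset": [0.032, -0.0085, 0], "twist": [0, 0, -1.66]},
    {"offset": [0.032, -0.0085, 0], "twist": [0, 0, -1.66]}
  ]
}}

```text
t: 7.03
ee_pos: [484.3, -98.6, 384.0]
orientation: [2.404, 2.02, 0.002]
ft_force: [-0.3, 1.5, -0.8]
width: 58.2
```

>>> {"method": "send_rows", "body": {
  "rows": [
    {"offset": [0.0325, -0.004, 0], "twist": [0, 0, -1.66]},
    {"offset": [0.0325, -0.004, 0], "twist": [0, 0, -1.66]},
    {"offset": [0.0325, -0.004, 0], "twist": [0, 0, -1.66]},
    {"offset": [0.0325, -0.004, 0], "twist": [0, 0, -1.66]},
    {"offset": [0.0325, -0.004, 0], "twist": [0, 0, -1.66]}
  ]
}}

```text
t: 7.45
ee_pos: [480.8, 72.7, 384.5]
orientation: [2.244, 2.194, 0.004]
ft_force: [0.8, 0.0, -1.0]
width: 58.3
```

>>> {"method": "send_rows", "body": {
  "rows": [
    {"offset": [0.033, 0.001, 0], "twist": [0, 0, -1.66]},
    {"offset": [0.033, 0.001, 0], "twist": [0, 0, -1.66]},
    {"offset": [0.033, 0.001, 0], "twist": [0, 0, -1.66]},
    {"offset": [0.033, 0.001, 0], "twist": [0, 0, -1.66]},
    {"offset": [0.033, 0.001, 0], "twist": [0, 0, -1.66]}
  ]
}}

```text
t: 7.87
ee_pos: [477.2, 246.1, 384.8]
orientation: [2.069, 2.358, 0.004]
ft_force: [0.3, -0.3, -0.1]
width: 58.3
```

>>> {"method": "send_rows", "body": {
  "rows": [
    {"offset": [0.032, 0.006, 0], "twist": [0, 0, -1.66]},
    {"offset": [0.032, 0.006, 0], "twist": [0, 0, -1.66]},
    {"offset": [0.032, 0.006, 0], "twist": [0, 0, -1.66]},
    {"offset": [0.02, 0.004, 0], "twist": [0, 0, -1.66]},
    {"offset": [0.01, 0.002, 0], "twist": [0, 0, -1]}
  ]
}}

```text
t: 8.28
ee_pos: [476.1, 384.9, 384.4]
orientation: [1.893, 2.502, 0.006]
ft_force: [0.5, 0.8, -0.9]
width: 58.4
```

```bash
python3 plan.py 481.7 395.3 170 15.3 481.7 395.3 91 15.3
```

```text
t 8.28 g [476.9 385.  221.4] th 15.78 w 58.4 F [ 0.5  0.8 -0.9]
5x [0.0017, 0.0016, 0.0103] [0.06, 0.01, 0.1]
5x [0.0, 0.0, 0.0158] [0.0, 0.0, 0.0]
```

>>> {"method": "send_rows", "body": {
  "rows": [
    {"offset": [0.003, 0.003, 0.02], "twist": [0, 0, 0.3]},
    {"offset": [0.003, 0.003, 0.025], "twist": [0, 0, 0.2]},
    {"offset": [0, 0, 0.03], "twist": [0, 0, 0]},
    {"offset": [0, 0, 0.025], "twist": [0, 0, 0]},
    {"offset": [0, 0, 0.008], "twist": [0, 0, 0]}
  ]
}}

```text
t: 8.7
ee_pos: [481.6, 395.8, 276.3]
orientation: [1.897, 2.497, 0.018]
ft_force: [-0.8, -0.5, -0.5]
width: 58.1
```

```bash
python3 plan.py 481.7 395.3 91 15.3
```

```text
t 8.7 g [483.6 396.8 113.3] th 15.55 w 58.1 F [-0.8 -0.5 -0.5]
5x [-0.0001, 0.0, 0.0044] [0.15, -0.03, 0.05]
```

>>> {"method": "send_rows", "body": {
  "rows": [
    {"offset": [0, 0, 0.008], "twist": [0.3, 0, 0]},
    {"offset": [0, 0, 0.006], "twist": [0.2, 0, 0]},
    {"offset": [0, 0, 0.002], "twist": [0, 0, 0]},
    {"offset": [0, 0, 0], "twist": [0, 0, 0]},
    {"offset": [0, 0, 0], "twist": [0, 0, 0]}
  ]
}}

```text
t: 9.12
ee_pos: [482.4, 394.3, 259.4]
orientation: [-1.903, -2.5, -0.003]
ft_force: [-0.3, 0.6, -0.6]
width: 57.9
```

```bash
python3 plan.py 481.7 395.3 91 15.3
```

```text
t 9.12 g [482.5 394.6  96.4] th 15.44 w 57.9 F [-0.3  0.6 -0.6]
5x [0.0002, -0.0001, 0.0011] [0.02, -0.01, 0.03]
```

>>> {"method": "send_rows", "body": {
  "rows": [
    {"offset": [0, 0, 0.002], "twist": [0, 0, 0]},
    {"offset": [0, 0, 0.002], "twist": [0, 0, 0]},
    {"offset": [0, 0, 0.001], "twist": [0, 0, 0]},
    {"offset": [0, 0, 0], "twist": [0, 0, 0]},
    {"offset": [0, 0, 0], "twist": [0, 0, 0]}
  ]
}}

```text
t: 9.53
ee_pos: [483.5, 395.0, 257.7]
orientation: [1.902, 2.498, 0.013]
ft_force: [-0.9, -0.5, -0.1]
width: 58.4
```

>>> {"method": "send_rows", "body": {
  "rows": [
    {"offset": [0, 0, 0], "twist": [0, 0, 0]},
    {"offset": [0, 0, 0], "twist": [0, 0, 0]},
    {"offset": [0, 0, 0], "twist": [0, 0, 0]},
    {"offset": [0, 0, 0], "twist": [0, 0, 0]},
    {"offset": [0, 0, 0], "twist": [0, 0, 0]}
  ],
  "gripper": 0.0878
}}

```text
t: 9.95
ee_pos: [483.6, 395.3, 258.3]
orientation: [1.902, 2.498, 0.014]
ft_force: [0.3, -0.6, -0.5]
width: 86.4
```

```bash
python3 plan.py 481.7 395.3 220 15.3 462.1 -343.3 220 -14.7
```

```text
t 9.95 g [484.7 396.3  95.3] th 15.44 w 86.4 F [ 0.3 -0.6 -0.5]
5x [0.0002, -0.0002, -0.0249] [0.09, -0.05, 0.03]
5x [-0.0359, -0.0088, 0.0] [0.0, 0.0, 1.5]
5x [-0.0368, -0.0041, 0.0] [0.0, 0.0, 1.5]
5x [-0.0369, 0.0008, 0.0] [0.0, 0.0, 1.5]
5x [-0.0366, 0.0055, 0.0] [0.01, 0.0, 1.5]
```

>>> {"method": "send_rows", "body": {
  "rows": [
    {"offset": [0, 0, -0.024], "twist": [0.2, 0, 0]},
    {"offset": [0, 0, -0.024], "twist": [0, 0, 0]},
    {"offset": [0, 0, -0.024], "twist": [0, 0, 0]},
    {"offset": [0, 0, -0.024], "twist": [0, 0, 0]},
    {"offset": [0, 0, -0.024], "twist": [0, 0, 0]}
  ]
}}

```text
t: 10.37
ee_pos: [481.6, 393.5, 375.8]
orientation: [-1.9, -2.497, 0.011]
ft_force: [0.1, 1.1, -0.9]
width: 87.7
```

>>> {"method": "send_rows", "body": {
  "rows": [
    {"offset": [-0.036, -0.0088, 0], "twist": [0, 0, 1.5]},
    {"offset": [-0.036, -0.0088, 0], "twist": [0, 0, 1.5]},
    {"offset": [-0.036, -0.0088, 0], "twist": [0, 0, 1.5]},
    {"offset": [-0.036, -0.0088, 0], "twist": [0, 0, 1.5]},
    {"offset": [-0.036, -0.0088, 0], "twist": [0, 0, 1.5]}
  ]
}}

```text
t: 10.78
ee_pos: [479.1, 209.8, 383.6]
orientation: [2.056, 2.374, 0.018]
ft_force: [0.5, 0.3, -0.9]
width: 87.4
```

>>> {"method": "send_rows", "body": {
  "rows": [
    {"offset": [-0.0368, -0.004, 0], "twist": [0, 0, 1.5]},
    {"offset": [-0.0368, -0.004, 0], "twist": [0, 0, 1.5]},
    {"offset": [-0.0368, -0.004, 0], "twist": [0, 0, 1.5]},
    {"offset": [-0.0368, -0.004, 0], "twist": [0, 0, 1.5]},
    {"offset": [-0.0368, -0.004, 0], "twist": [0, 0, 1.5]}
  ]
}}

```text
t: 11.2
ee_pos: [473.3, 16.7, 383.3]
orientation: [2.211, 2.228, 0.022]
ft_force: [0.4, 0.0, 0.1]
width: 87.6
```

>>> {"method": "send_rows", "body": {
  "rows": [
    {"offset": [-0.037, 0.001, 0], "twist": [0, 0, 1.5]},
    {"offset": [-0.037, 0.001, 0], "twist": [0, 0, 1.5]},
    {"offset": [-0.037, 0.001, 0], "twist": [0, 0, 1.5]},
    {"offset": [-0.037, 0.001, 0], "twist": [0, 0, 1.5]},
    {"offset": [-0.037, 0.001, 0], "twist": [0, 0, 1.5]}
  ]
}}

```text
t: 11.62
ee_pos: [467.3, -177.4, 383.1]
orientation: [2.357, 2.071, 0.025]
ft_force: [1.3, 0.5, 0.2]
width: 87.7
```

>>> {"method": "send_rows", "body": {
  "rows": [
    {"offset": [-0.037, 0.0055, 0], "twist": [0, 0, 1.5]},
    {"offset": [-0.037, 0.0055, 0], "twist": [0, 0, 1.5]},
    {"offset": [-0.037, 0.0055, 0], "twist": [0, 0, 1.5]},
    {"offset": [-0.025, 0.004, 0], "twist": [0, 0, 1.5]},
    {"offset": [-0.01, 0.002, 0], "twist": [0, 0, 1]}
  ]
}}

```text
t: 12.03
ee_pos: [461.7, -337.2, 382.9]
orientation: [2.488, 1.907, 0.026]
ft_force: [0.1, -0.5, -0.3]
width: 87.7
```

```bash
python3 - <<'E'
from h import *
a,d=shot("scene","scene2"); P=cloud("scene",d)
print(topface("scene",a,P,(483,396),50,114))
for nm,z,c0,c1,c,r in (("drum",0,0,0,0,0),): pass
E
python3 plan.py 462.1 -343.3 92 -14.7
```

```text
(175, [488.1, 382.3], [488.4, 383.9, 54.8, 71.6, 28.2], np.float64(nan))
t 12.08 g [ 464.6 -337.   220. ] th -15.15 w 87.7 F [ 0.6 -1.7  0.3]
5x [-0.0012, 0.0001, 0.0256] [0.18, -0.1, -0.09]
```

>>> {"method": "send_rows", "body": {
  "rows": [
    {"offset": [0, 0, 0.02], "twist": [0.5, -0.3, -0.2]},
    {"offset": [0, 0, 0.025], "twist": [0.4, -0.2, -0.2]},
    {"offset": [0, 0, 0.02], "twist": [0, 0, 0]},
    {"offset": [0, 0, 0.01], "twist": [0, 0, 0]},
    {"offset": [0, 0, 0], "twist": [0, 0, 0]}
  ]
}}

```text
t: 12.5
ee_pos: [462.9, -335.3, 306.9]
orientation: [2.487, 1.917, 0.001]
ft_force: [-0.7, -0.0, 0.6]
width: 87.6
```

```bash
python3 plan.py 462.1 -343.3 93 -14.7
```

```text
t 12.5 g [ 463.1 -335.4  143.9] th -14.75 w 87.6 F [-0.7 -0.   0.6]
5x [-0.0016, 0.0002, 0.0102] [0.02, 0.0, -0.01]
```

>>> {"method": "send_rows", "body": {
  "rows": [
    {"offset": [-0.004, 0.0005, 0.012], "twist": [0, 0, 0]},
    {"offset": [-0.003, 0.0005, 0.016], "twist": [0, 0, 0]},
    {"offset": [0, 0, 0.014], "twist": [0, 0, 0]},
    {"offset": [0, 0, 0.004], "twist": [0, 0, 0]},
    {"offset": [0, 0, 0], "twist": [0, 0, 0]}
  ]
}}

```text
t: 12.92
ee_pos: [464.1, -341.0, 261.2]
orientation: [2.48, 1.92, 0.004]
ft_force: [-0.1, -1.3, 0.1]
width: 87.6
```

```bash
python3 plan.py 462.1 -343.3 93 -14.7
```

```text
t 12.92 g [ 464.9 -341.4   98.2] th -14.5 w 87.6 F [-0.1 -1.3  0.1]
5x [-0.0005, -0.0003, 0.001] [0.07, 0.02, 0.04]
```

>>> {"method": "send_rows", "body": {
  "rows": [
    {"offset": [-0.002, -0.003, 0.004], "twist": [0.3, 0, 0.2]},
    {"offset": [0, 0, 0], "twist": [0, 0, 0]},
    {"offset": [0, 0, 0], "twist": [0, 0, 0]},
    {"offset": [0, 0, 0], "twist": [0, 0, 0]},
    {"offset": [0, 0, 0], "twist": [0, 0, 0]}
  ]
}}

```text
t: 13.33
ee_pos: [461.2, -342.7, 259.8]
orientation: [2.483, 1.916, 0.0]
ft_force: [-0.3, 0.6, -0.5]
width: 87.9
```

```bash
python3 plan.py 462.1 -343.3 93 -14.7
```

```text
t 13.33 g [ 461.7 -343.3   96.8] th -14.7 w 87.9 F [-0.3  0.6 -0.5]
5x [-0.0001, 0.0002, 0.0008] [0.05, 0.03, 0.0]
```

>>> {"method": "send_rows", "body": {
  "rows": [
    {"offset": [0, 0, 0], "twist": [0, 0, 0]},
    {"offset": [0, 0, 0], "twist": [0, 0, 0]},
    {"offset": [0, 0, 0], "twist": [0, 0, 0]},
    {"offset": [0, 0, 0], "twist": [0, 0, 0]},
    {"offset": [0, 0, 0], "twist": [0, 0, 0]}
  ],
  "gripper": 0.03
}}

```text
t: 13.75
ee_pos: [461.5, -342.9, 261.0]
orientation: [2.482, 1.915, 0.001]
ft_force: [-0.8, -0.1, 0.1]
width: 58.6
```

>>> {"method": "send_rows", "body": {
  "rows": [
    {"offset": [0, 0, 0], "twist": [0, 0, 0]},
    {"offset": [0, 0, 0], "twist": [0, 0, 0]},
    {"offset": [0, 0, 0], "twist": [0, 0, 0]},
    {"offset": [0, 0, 0], "twist": [0, 0, 0]},
    {"offset": [0, 0, 0], "twist": [0, 0, 0]}
  ]
}}

```text
t: 14.17
ee_pos: [461.5, -342.9, 260.9]
orientation: [2.482, 1.915, 0.001]
ft_force: [-0.1, -0.4, 0.9]
width: 58.3
```

```bash
python3 plan.py 462.1 -343.3 220 -14.7 502 321 220 15.3
```

```text
t 14.17 g [ 462.2 -343.7   97.9] th -14.7 w 58.3 F [-0.1 -0.4  0.9]
5x [-0.0001, 0.0002, -0.0244] [0.06, 0.04, 0.0]
5x [0.0329, -0.0048, 0.0] [0.0, 0.0, -1.5]
5x [0.0333, -0.0004, 0.0] [0.0, 0.0, -1.5]
5x [0.0331, 0.0039, 0.0] [0.0, 0.0, -1.5]
5x [0.0323, 0.0082, -0.0001] [0.0, 0.0, -1.5]
```

>>> {"method": "send_rows", "body": {
  "rows": [
    {"offset": [0, 0, -0.024], "twist": [0, 0, 0]},
    {"offset": [0, 0, -0.024], "twist": [0, 0, 0]},
    {"offset": [0, 0, -0.024], "twist": [0, 0, 0]},
    {"offset": [0, 0, -0.024], "twist": [0, 0, 0]},
    {"offset": [0, 0, -0.024], "twist": [0, 0, 0]}
  ]
}}

```text
t: 14.58
ee_pos: [459.4, -341.0, 378.5]
orientation: [-2.482, -1.915, 0.005]
ft_force: [0.5, -0.1, -0.4]
width: 58.5
```

>>> {"method": "send_rows", "body": {
  "rows": [
    {"offset": [0.033, -0.0048, 0], "twist": [0, 0, -1.5]},
    {"offset": [0.033, -0.0048, 0], "twist": [0, 0, -1.5]},
    {"offset": [0.033, -0.0048, 0], "twist": [0, 0, -1.5]},
    {"offset": [0.033, -0.0048, 0], "twist": [0, 0, -1.5]},
    {"offset": [0.033, -0.0048, 0], "twist": [0, 0, -1.5]}
  ]
}}

```text
t: 15.0
ee_pos: [471.2, -176.0, 385.8]
orientation: [2.354, 2.066, 0.002]
ft_force: [0.2, -1.5, -0.1]
width: 58.7
```

>>> {"method": "send_rows", "body": {
  "rows": [
    {"offset": [0.0335, 0, 0], "twist": [0, 0, -1.5]},
    {"offset": [0.0335, 0, 0], "twist": [0, 0, -1.5]},
    {"offset": [0.0335, 0, 0], "twist": [0, 0, -1.5]},
    {"offset": [0.0335, 0, 0], "twist": [0, 0, -1.5]},
    {"offset": [0.0335, 0, 0], "twist": [0, 0, -1.5]}
  ]
}}

```text
t: 15.42
ee_pos: [482.4, -1.2, 385.4]
orientation: [2.207, 2.22, 0.003]
ft_force: [0.5, -0.3, -0.6]
width: 58.6
```

>>> {"method": "send_rows", "body": {
  "rows": [
    {"offset": [0.0335, 0.004, 0], "twist": [0, 0, -1.5]},
    {"offset": [0.0335, 0.004, 0], "twist": [0, 0, -1.5]},
    {"offset": [0.0335, 0.004, 0], "twist": [0, 0, -1.5]},
    {"offset": [0.0335, 0.004, 0], "twist": [0, 0, -1.5]},
    {"offset": [0.0335, 0.004, 0], "twist": [0, 0, -1.5]}
  ]
}}

```text
t: 15.83
ee_pos: [490.6, 175.8, 384.8]
orientation: [2.049, 2.366, 0.003]
ft_force: [0.5, -0.9, -0.4]
width: 58.9
```

>>> {"method": "send_rows", "body": {
  "rows": [
    {"offset": [0.033, 0.008, 0], "twist": [0, 0, -1.5]},
    {"offset": [0.033, 0.008, 0], "twist": [0, 0, -1.5]},
    {"offset": [0.033, 0.008, 0], "twist": [0, 0, -1.5]},
    {"offset": [0.02, 0.005, 0], "twist": [0, 0, -1.5]},
    {"offset": [0.01, 0.003, 0], "twist": [0, 0, -1]}
  ]
}}

```text
t: 16.25
ee_pos: [496.4, 319.5, 383.8]
orientation: [1.887, 2.497, 0.004]
ft_force: [0.9, -0.9, -0.4]
width: 58.5
```

```bash
python3 plan.py 502 321 105 15.3
```

```text
t 16.25 g [498.1 318.7 220.8] th 15.86 w 58.5 F [ 0.9 -0.9 -0.4]
5x [0.0001, 0.001, 0.0232] [0.1, 0.09, 0.11]
```

>>> {"method": "send_rows", "body": {
  "rows": [
    {"offset": [-0.002, 0.003, 0.02], "twist": [0.3, 0.3, 0.3]},
    {"offset": [0, 0.002, 0.025], "twist": [0.2, 0.2, 0.2]},
    {"offset": [0, 0, 0.03], "twist": [0, 0, 0]},
    {"offset": [0, 0, 0.024], "twist": [0, 0, 0]},
    {"offset": [0, 0, 0.008], "twist": [0, 0, 0]}
  ]
}}

```text
t: 16.67
ee_pos: [503.5, 322.0, 276.7]
orientation: [1.896, 2.502, 0.014]
ft_force: [-0.9, -0.3, -1.3]
width: 58.2
```

```bash
python3 plan.py 502 321 94 15.3
```

```text
t 16.67 g [504.7 323.  113.7] th 15.67 w 58.2 F [-0.9 -0.3 -1.3]
5x [-0.0001, -0.0004, 0.0039] [0.1, -0.04, 0.07]
```

>>> {"method": "send_rows", "body": {
  "rows": [
    {"offset": [0, -0.001, 0.007], "twist": [0.3, 0, 0.2]},
    {"offset": [0, -0.001, 0.006], "twist": [0.2, 0, 0.2]},
    {"offset": [0, 0, 0.003], "twist": [0, 0, 0]},
    {"offset": [0, 0, 0], "twist": [0, 0, 0]},
    {"offset": [0, 0, 0], "twist": [0, 0, 0]}
  ]
}}

```text
t: 17.08
ee_pos: [501.9, 319.9, 259.8]
orientation: [-1.907, -2.491, 0.001]
ft_force: [-0.0, 0.4, -0.1]
width: 58.7
```

>>> {"method": "send_rows", "body": {
  "rows": [
    {"offset": [0, 0, 0.003], "twist": [0, 0, 0]},
    {"offset": [0, 0, 0], "twist": [0, 0, 0]},
    {"offset": [0, 0, 0], "twist": [0, 0, 0]},
    {"offset": [0, 0, 0], "twist": [0, 0, 0]},
    {"offset": [0, 0, 0], "twist": [0, 0, 0]}
  ]
}}

```text
t: 17.5
ee_pos: [503.0, 320.6, 260.0]
orientation: [-1.908, -2.493, -0.008]
ft_force: [-0.7, -0.4, -1.0]
width: 58.4
```

```bash
python3 plan.py 502 321 94 15.3
```

```text
t 17.5 g [503.3 321.4  97. ] th 15.13 w 58.4 F [-0.7 -0.4 -1. ]
5x [0.0001, -0.0002, 0.0006] [0.03, -0.05, -0.03]
```

>>> {"method": "send_rows", "body": {
  "rows": [
    {"offset": [0, 0, 0.003], "twist": [0, 0, 0]},
    {"offset": [0, 0, 0.003], "twist": [0, 0, 0]},
    {"offset": [0, 0, 0], "twist": [0, 0, 0]},
    {"offset": [0, 0, 0], "twist": [0, 0, 0]},
    {"offset": [0, 0, 0], "twist": [0, 0, 0]}
  ]
}}

```text
t: 17.92
ee_pos: [501.8, 320.9, 255.2]
orientation: [-1.907, -2.491, -0.005]
ft_force: [-0.1, -0.1, 0.8]
width: 57.2
```

```bash
python3 plan.py 502 321 94 15.3
```

```text
t 17.92 g [501.6 321.7  92.2] th 15.12 w 57.2 F [-0.1 -0.1  0.8]
5x [0.0, 0.0, -0.0004] [0.0, -0.06, -0.04]
```

>>> {"method": "send_rows", "body": {
  "rows": [
    {"offset": [0, 0, 0], "twist": [0, 0, 0]},
    {"offset": [0, 0, 0], "twist": [0, 0, 0]},
    {"offset": [0, 0, 0], "twist": [0, 0, 0]},
    {"offset": [0, 0, 0], "twist": [0, 0, 0]},
    {"offset": [0, 0, 0], "twist": [0, 0, 0]}
  ],
  "gripper": 0.0878
}}

```text
t: 18.33
ee_pos: [502.1, 320.9, 254.5]
orientation: [-1.908, -2.491, -0.005]
ft_force: [-0.5, 0.6, 0.3]
width: 86.2
```

>>> {"method": "send_rows", "body": {
  "rows": [
    {"offset": [0, 0, -0.02], "twist": [0, 0, 0]},
    {"offset": [0, 0, -0.024], "twist": [0, 0, 0]},
    {"offset": [0, 0, -0.024], "twist": [0, 0, 0]},
    {"offset": [0, 0, -0.024], "twist": [0, 0, 0]},
    {"offset": [0, 0, -0.024], "twist": [0, 0, 0]}
  ]
}}

```text
t: 18.75
ee_pos: [500.8, 319.2, 368.0]
orientation: [-1.905, -2.487, 0.015]
ft_force: [1.1, 0.6, 0.5]
width: 88.3
```

```bash
python3 plan.py 591.9 -343.3 220 -26.1
```

```text
t 18.75 g [498.7 318.8 205. ] th 15.1 w 88.3 F [1.1 0.6 0.5]
5x [-0.0334, -0.0019, -0.0008] [-0.04, 0.01, 2.06]
5x [-0.0332, 0.0042, -0.0007] [-0.03, 0.01, 2.06]
5x [-0.032, 0.0101, -0.0008] [-0.04, 0.01, 2.06]
5x [-0.0296, 0.0155, -0.0008] [-0.04, 0.01, 2.06]
```

>>> {"method": "send_rows", "body": {
  "rows": [
    {"offset": [-0.0335, -0.002, -0.0008], "twist": [0, 0, 2.06]},
    {"offset": [-0.0335, -0.002, -0.0008], "twist": [0, 0, 2.06]},
    {"offset": [-0.0335, -0.002, -0.0008], "twist": [0, 0, 2.06]},
    {"offset": [-0.0335, -0.002, -0.0008], "twist": [0, 0, 2.06]},
    {"offset": [-0.0335, -0.002, -0.0008], "twist": [0, 0, 2.06]}
  ]
}}

```text
t: 19.17
ee_pos: [525.1, 154.2, 379.6]
orientation: [-2.122, -2.314, -0.009]
ft_force: [0.7, 0.4, -0.0]
width: 87.6
```

>>> {"method": "send_rows", "body": {
  "rows": [
    {"offset": [-0.0335, 0.0042, -0.0008], "twist": [0, 0, 2.06]},
    {"offset": [-0.0335, 0.0042, -0.0008], "twist": [0, 0, 2.06]},
    {"offset": [-0.0335, 0.0042, -0.0008], "twist": [0, 0, 2.06]},
    {"offset": [-0.0335, 0.0042, -0.0008], "twist": [0, 0, 2.06]},
    {"offset": [-0.0335, 0.0042, -0.0008], "twist": [0, 0, 2.06]}
  ]
}}

```text
t: 19.58
ee_pos: [547.6, -21.0, 383.9]
orientation: [-2.33, -2.105, -0.011]
ft_force: [0.6, 0.7, -0.9]
width: 87.9
```

>>> {"method": "send_rows", "body": {
  "rows": [
    {"offset": [-0.0325, 0.0105, -0.0008], "twist": [0, 0, 2.06]},
    {"offset": [-0.0325, 0.0105, -0.0008], "twist": [0, 0, 2.06]},
    {"offset": [-0.0325, 0.0105, -0.0008], "twist": [0, 0, 2.06]},
    {"offset": [-0.0325, 0.0105, -0.0008], "twist": [0, 0, 2.06]},
    {"offset": [-0.0325, 0.0105, -0.0008], "twist": [0, 0, 2.06]}
  ]
}}

```text
t: 20.0
ee_pos: [570.0, -199.1, 387.6]
orientation: [-2.519, -1.875, -0.012]
ft_force: [1.2, 0.0, 0.3]
width: 87.7
```

>>> {"method": "send_rows", "body": {
  "rows": [
    {"offset": [-0.0305, 0.0155, 0], "twist": [0, 0, 2.06]},
    {"offset": [-0.0305, 0.0155, 0], "twist": [0, 0, 2.06]},
    {"offset": [-0.0305, 0.0155, 0], "twist": [0, 0, 2.06]},
    {"offset": [-0.022, 0.011, 0], "twist": [0, 0, 2.06]},
    {"offset": [-0.01, 0.005, 0], "twist": [0, 0, 1.2]}
  ]
}}

```text
t: 20.42
ee_pos: [585.2, -348.1, 387.0]
orientation: [2.677, 1.644, 0.012]
ft_force: [-0.0, -0.5, 0.1]
width: 88.0
```

```bash
python3 plan.py 591.9 -343.3 150 -26.1;  python3 - <<'E'
from h import *
a,d=shot("scene","scene3"); P=cloud("scene",d); b,e=shot("top","top3"); Q=cloud("top",e)
print(topface("scene",a,P,(501,322),50,114),topface("top",b,Q,(501,322),50,114)); print(topface("scene",a,P,(483,396),50,114),topface("top",b,Q,(483,396),50,114))
E
```

```text
t 20.42 g [ 586.3 -347.5  224. ] th -26.87 w 88.0 F [-0.  -0.5  0.1]
5x [0.0014, 0.0007, 0.0148] [0.05, -0.08, -0.15]
(241, [504.7, 311.1], [502.6, 318.3, 57.5, 84.6, 18.0], np.float64(113.4)) (519, [494.0, 317.4], [493.9, 317.4, 54.6, 56.2, 15.9], np.float64(nan))
(175, [487.6, 383.3], [488.2, 384.2, 54.8, 70.9, 28.2], np.float64(nan)) (444, [476.8, 388.8], [477.0, 388.9, 55.5, 54.7, 0.9], np.float64(nan))
```

>>> {"method": "send_rows", "body": {
  "rows": [
    {"offset": [0.002, 0.002, 0.02], "twist": [0, -0.3, -0.4]},
    {"offset": [0.002, 0.001, 0.025], "twist": [0, -0.2, -0.3]},
    {"offset": [0, 0, 0.02], "twist": [0, 0, 0]},
    {"offset": [0, 0, 0.01], "twist": [0, 0, 0]},
    {"offset": [0, 0, 0], "twist": [0, 0, 0]}
  ]
}}

```text
t: 20.93
ee_pos: [590.4, -337.5, 311.1]
orientation: [2.656, 1.671, 0.003]
ft_force: [-0.4, 0.2, -0.1]
width: 87.9
```

```bash
python3 plan.py 591.9 -343.3 95 -26.1
```

```text
t 20.93 g [ 591.  -337.8  148.1] th -25.64 w 87.9 F [-0.4  0.2 -0.1]
5x [-0.0009, 0.0008, 0.0106] [0.05, 0.0, 0.09]
```

>>> {"method": "send_rows", "body": {
  "rows": [
    {"offset": [-0.002, 0.0015, 0.012], "twist": [0.1, 0, 0.2]},
    {"offset": [-0.0015, 0.0015, 0.016], "twist": [0.1, 0, 0.1]},
    {"offset": [0, 0, 0.016], "twist": [0, 0, 0]},
    {"offset": [0, 0, 0.006], "twist": [0, 0, 0]},
    {"offset": [0, 0, 0], "twist": [0, 0, 0]}
  ]
}}

```text
t: 21.35
ee_pos: [593.3, -339.6, 260.0]
orientation: [2.658, 1.67, 0.003]
ft_force: [-1.4, -0.3, -0.2]
width: 87.7
```

```bash
python3 plan.py 591.9 -343.3 95 -26.1
```

```text
t 21.35 g [ 593.8 -339.9   97. ] th -25.73 w 87.7 F [-1.4 -0.3 -0.2]
5x [-0.0008, 0.0001, 0.0004] [0.04, 0.0, 0.07]
```

>>> {"method": "send_rows", "body": {
  "rows": [
    {"offset": [-0.0045, 0, 0.001], "twist": [0.1, 0, 0.4]},
    {"offset": [0, 0, 0], "twist": [0, 0, 0]},
    {"offset": [0, 0, 0], "twist": [0, 0, 0]},
    {"offset": [0, 0, 0], "twist": [0, 0, 0]},
    {"offset": [0, 0, 0], "twist": [0, 0, 0]}
  ]
}}

```text
t: 21.77
ee_pos: [591.8, -345.0, 260.8]
orientation: [2.664, 1.658, 0.004]
ft_force: [0.6, 0.6, -0.2]
width: 87.4
```

```bash
python3 plan.py 591.9 -343.3 95 -26.1
```

```text
t 21.77 g [ 592.4 -345.3   97.8] th -26.2 w 87.4 F [ 0.6  0.6 -0.2]
5x [0.0003, -0.0001, 0.0006] [0.05, 0.0, -0.02]
```

>>> {"method": "send_rows", "body": {
  "rows": [
    {"offset": [0, 0, 0], "twist": [0, 0, 0]},
    {"offset": [0, 0, 0], "twist": [0, 0, 0]},
    {"offset": [0, 0, 0], "twist": [0, 0, 0]},
    {"offset": [0, 0, 0], "twist": [0, 0, 0]},
    {"offset": [0, 0, 0], "twist": [0, 0, 0]}
  ],
  "gripper": 0.02
}}

```text
t: 22.18
ee_pos: [592.1, -345.3, 262.6]
orientation: [2.662, 1.657, 0.006]
ft_force: [-0.0, -0.2, -0.0]
width: 58.1
```

>>> {"method": "send_rows", "body": {
  "rows": [
    {"offset": [0, 0, 0], "twist": [0, 0, 0]},
    {"offset": [0, 0, 0], "twist": [0, 0, 0]},
    {"offset": [0, 0, 0], "twist": [0, 0, 0]},
    {"offset": [0, 0, 0], "twist": [0, 0, 0]},
    {"offset": [0, 0, 0], "twist": [0, 0, 0]}
  ]
}}

```text
t: 22.6
ee_pos: [592.0, -345.1, 262.6]
orientation: [2.662, 1.657, 0.005]
ft_force: [0.1, 0.2, 0.2]
width: 39.5
```

```bash
python3 plan.py 592 -343 220 -26.1 522 247 220 15.3
```

```text
t 22.6 g [ 592.9 -345.6   99.6] th -26.19 w 39.5 F [0.1 0.2 0.2]
5x [0.0004, -0.0001, -0.0241] [0.07, 0.0, -0.02]
5x [0.0353, -0.0182, 0.0] [0.0, 0.0, -2.76]
5x [0.0385, -0.0093, 0.0] [0.0, 0.0, -2.76]
5x [0.0397, 0.0002, 0.0] [0.0, 0.0, -2.76]
```

>>> {"method": "send_rows", "body": {
  "rows": [
    {"offset": [0, 0, -0.024], "twist": [0, 0, 0]},
    {"offset": [0, 0, -0.024], "twist": [0, 0, 0]},
    {"offset": [0, 0, -0.024], "twist": [0, 0, 0]},
    {"offset": [0, 0, -0.024], "twist": [0, 0, 0]},
    {"offset": [0, 0, -0.024], "twist": [0, 0, 0]}
  ]
}}

```text
t: 23.02
ee_pos: [589.6, -343.6, 378.0]
orientation: [-2.66, -1.656, 0.006]
ft_force: [0.9, 0.4, -0.4]
width: 39.5
```

>>> {"method": "send_rows", "body": {
  "rows": [
    {"offset": [0.0353, -0.018, 0], "twist": [0, 0, -2.76]},
    {"offset": [0.0353, -0.018, 0], "twist": [0, 0, -2.76]},
    {"offset": [0.0353, -0.018, 0], "twist": [0, 0, -2.76]},
    {"offset": [0.0353, -0.018, 0], "twist": [0, 0, -2.76]},
    {"offset": [0.0353, -0.018, 0], "twist": [0, 0, -2.76]}
  ]
}}

```text
t: 23.43
ee_pos: [569.3, -149.3, 385.6]
orientation: [2.443, 1.961, 0.006]
ft_force: [1.5, -0.2, -0.8]
width: 39.8
```

>>> {"method": "send_rows", "body": {
  "rows": [
    {"offset": [0.0385, -0.0093, 0], "twist": [0, 0, -2.76]},
    {"offset": [0.0385, -0.0093, 0], "twist": [0, 0, -2.76]},
    {"offset": [0.0385, -0.0093, 0], "twist": [0, 0, -2.76]},
    {"offset": [0.0385, -0.0093, 0], "twist": [0, 0, -2.76]},
    {"offset": [0.0385, -0.0093, 0], "twist": [0, 0, -2.76]}
  ]
}}

```text
t: 23.85
ee_pos: [542.6, 55.6, 385.0]
orientation: [2.177, 2.251, 0.007]
ft_force: [1.2, 0.4, -1.8]
width: 39.6
```

>>> {"method": "send_rows", "body": {
  "rows": [
    {"offset": [0.0395, 0, 0], "twist": [0, 0, -2.76]},
    {"offset": [0.0395, 0, 0], "twist": [0, 0, -2.76]},
    {"offset": [0.039, 0, 0], "twist": [0, 0, -2.76]},
    {"offset": [0.03, 0, 0], "twist": [0, 0, -2.7]},
    {"offset": [0.012, 0, 0], "twist": [0, 0, -1.5]}
  ]
}}

```text
t: 24.27
ee_pos: [520.3, 226.2, 384.5]
orientation: [1.9, 2.489, 0.009]
ft_force: [-0.4, -0.9, -0.1]
width: 40.0
```

```bash
python3 plan.py 522 246 105 15.3
```

```text
t 24.27 g [522.2 225.9 221.5] th 15.3 w 40.0 F [-0.4 -0.9 -0.1]
5x [0.0038, 0.0012, 0.0233] [0.12, 0.06, 0.0]
```

>>> {"method": "send_rows", "body": {
  "rows": [
    {"offset": [0.009, 0.002, 0.01], "twist": [0.3, 0.2, 0]},
    {"offset": [0.006, 0.002, 0.025], "twist": [0.3, 0.1, 0]},
    {"offset": [0, 0, 0.03], "twist": [0, 0, 0]},
    {"offset": [0, 0, 0.022], "twist": [0, 0, 0]},
    {"offset": [0, 0, 0.005], "twist": [0, 0, 0]}
  ]
}}

```text
t: 24.68
ee_pos: [520.4, 247.1, 289.8]
orientation: [1.901, 2.499, 0.011]
ft_force: [-0.8, -1.0, -1.0]
width: 39.9
```

```bash
python3 plan.py 522 246 95.6 15.3
```

```text
t 24.68 g [521.3 247.8 126.8] th 15.47 w 39.9 F [-0.8 -1.  -1. ]
5x [-0.0003, 0.0002, 0.0062] [0.07, -0.03, 0.03]
```

>>> {"method": "send_rows", "body": {
  "rows": [
    {"offset": [-0.001, 0, 0.01], "twist": [0.2, 0, 0]},
    {"offset": [0, 0, 0.008], "twist": [0.1, 0, 0]},
    {"offset": [0, 0, 0.004], "twist": [0, 0, 0]},
    {"offset": [0, 0, 0], "twist": [0, 0, 0]},
    {"offset": [0, 0, 0], "twist": [0, 0, 0]}
  ]
}}

```text
t: 25.1
ee_pos: [521.5, 244.3, 264.8]
orientation: [-1.906, -2.493, 0.0]
ft_force: [-0.2, -0.0, -1.1]
width: 39.9
```

>>> {"method": "send_rows", "body": {
  "rows": [
    {"offset": [0, 0, 0], "twist": [0, 0, 0]},
    {"offset": [0, 0, 0.003], "twist": [0, 0, 0]},
    {"offset": [0, 0, 0.003], "twist": [0, 0, 0]},
    {"offset": [0, 0, 0], "twist": [0, 0, 0]},
    {"offset": [0, 0, 0], "twist": [0, 0, 0]}
  ]
}}

```text
t: 25.52
ee_pos: [522.7, 244.5, 261.5]
orientation: [-1.908, -2.495, -0.008]
ft_force: [0.1, 1.2, -0.6]
width: 40.4
```

```bash
python3 plan.py 522 246 95.6 15.3
```

```text
t 25.52 g [523.2 245.2  98.5] th 15.18 w 40.4 F [ 0.1  1.2 -0.6]
5x [0.0003, -0.0001, 0.0006] [0.04, -0.04, -0.02]
```

>>> {"method": "send_rows", "body": {
  "rows": [
    {"offset": [0, 0, 0.003], "twist": [0, 0, 0]},
    {"offset": [0, 0, 0.002], "twist": [0, 0, 0]},
    {"offset": [0, 0, 0], "twist": [0, 0, 0]},
    {"offset": [0, 0, 0], "twist": [0, 0, 0]},
    {"offset": [0, 0, 0], "twist": [0, 0, 0]}
  ]
}}

```text
t: 25.93
ee_pos: [523.3, 245.2, 259.1]
orientation: [1.908, 2.495, 0.011]
ft_force: [-1.2, 0.3, -1.2]
width: 40.0
```

>>> {"method": "send_rows", "body": {
  "rows": [
    {"offset": [0, 0, 0], "twist": [0, 0, 0]},
    {"offset": [0, 0, 0], "twist": [0, 0, 0]},
    {"offset": [0, 0, 0], "twist": [0, 0, 0]},
    {"offset": [0, 0, 0], "twist": [0, 0, 0]},
    {"offset": [0, 0, 0], "twist": [0, 0, 0]}
  ],
  "gripper": 0.0878
}}

```text
t: 26.35
ee_pos: [523.3, 245.2, 258.5]
orientation: [1.908, 2.496, 0.011]
ft_force: [0.3, 0.5, 0.1]
width: 70.3
```

>>> {"method": "send_rows", "body": {
  "rows": [
    {"offset": [0, 0, 0], "twist": [0, 0, 0]},
    {"offset": [0, 0, -0.024], "twist": [0, 0, 0]},
    {"offset": [0, 0, -0.024], "twist": [0, 0, 0]},
    {"offset": [0, 0, -0.024], "twist": [0, 0, 0]},
    {"offset": [0, 0, -0.024], "twist": [0, 0, 0]}
  ]
}}

```text
t: 26.77
ee_pos: [521.1, 243.9, 351.3]
orientation: [-1.904, -2.491, 0.007]
ft_force: [0.6, -0.4, 0.0]
width: 88.3
```

```bash
python3 plan.py 400 -150 250 -18.2
```

```text
t 26.77 g [519.8 243.9 188.3] th 15.2 w 88.3 F [ 0.6 -0.4  0. ]
5x [-0.0243, -0.0129, -0.0041] [-0.03, 0.0, 2.23]
5x [-0.0264, -0.0079, -0.004] [-0.03, 0.0, 2.22]
5x [-0.0274, -0.0027, -0.0041] [-0.03, 0.0, 2.23]
```

>>> {"method": "send_rows", "body": {
  "rows": [
    {"offset": [-0.0243, -0.013, -0.004], "twist": [0, 0, 2.22]},
    {"offset": [-0.0243, -0.013, -0.004], "twist": [0, 0, 2.22]},
    {"offset": [-0.0243, -0.013, -0.004], "twist": [0, 0, 2.22]},
    {"offset": [-0.0243, -0.013, -0.004], "twist": [0, 0, 2.22]},
    {"offset": [-0.0243, -0.013, -0.004], "twist": [0, 0, 2.22]}
  ]
}}

```text
t: 27.18
ee_pos: [481.6, 113.0, 378.1]
orientation: [2.141, 2.298, 0.013]
ft_force: [-0.2, -0.6, 0.7]
width: 87.8
```

>>> {"method": "send_rows", "body": {
  "rows": [
    {"offset": [-0.0264, -0.008, -0.004], "twist": [0, 0, 2.22]},
    {"offset": [-0.0264, -0.008, -0.004], "twist": [0, 0, 2.22]},
    {"offset": [-0.0264, -0.008, -0.004], "twist": [0, 0, 2.22]},
    {"offset": [-0.0264, -0.008, -0.004], "twist": [0, 0, 2.22]},
    {"offset": [-0.0264, -0.008, -0.004], "twist": [0, 0, 2.22]}
  ]
}}

```text
t: 27.6
ee_pos: [436.8, -24.2, 398.6]
orientation: [2.362, 2.07, 0.015]
ft_force: [0.0, 0.2, 0.5]
width: 88.1
```

>>> {"method": "send_rows", "body": {
  "rows": [
    {"offset": [-0.027, -0.0027, -0.002], "twist": [0, 0, 2.22]},
    {"offset": [-0.027, -0.0027, -0.002], "twist": [0, 0, 2.22]},
    {"offset": [-0.027, -0.0027, 0], "twist": [0, 0, 2.22]},
    {"offset": [-0.02, -0.002, 0], "twist": [0, 0, 2.22]},
    {"offset": [-0.008, 0, 0], "twist": [0, 0, 1]}
  ]
}}

```text
t: 28.02
ee_pos: [401.8, -135.9, 403.8]
orientation: [2.54, 1.842, 0.017]
ft_force: [0.6, 0.9, 0.5]
width: 87.8
```

```bash
python3 - <<'E'
from h import *
D=[]
for c in ("scene","top"):
    im,d=shot(c,c+"4"); np.save(f"pics/{c}4.npy",d); P=cloud(c,d); D.append(im)
    H,S,V=cv2.split(cv2.cvtColor(im,cv2.COLOR_BGR2HSV))
    print(c,"board",topface(c,im,P,(525,-300),170,8,5,(H<25)&(S>60)))
    Q=P[(np.hypot(P[...,0]-530,P[...,1]+323)<60)&(P[...,2]>46)&(P[...,2]<64)&((V<60)|((H<8)|(H>172))&(S>130))]
    print(c,"drum",len(Q),rect(Q),Q.mean(0).round(1),np.percentile(Q[:,2],[50,99]).round(1))
    red=((H<8)|(H>172))&(S>130)&(V>60)&(np.hypot(P[...,0]-525,P[...,1]+320)<110)&(P[...,2]>54)
    print(c,"redtop",P[red].mean(0).round(1),red.sum())
    for nm,ct in (("plug",(523,246)),("block",(501,321)),("cyl",(483,395))): print(c,nm,topface(c,im,P,ct,48,114))
    r=P[(V>0)&(np.hypot(P[...,0]-600,P[...,1]-7)<115)&(abs(P[...,2]-10)<4.0)&(S<60)]; print(c,"foot",rect(r),len(r))
a=cv2.resize(D[0][160:340,130:400],None,fx=2.2,fy=2.2); b=cv2.resize(D[1][150:280,120:480],None,fx=1.65,fy=1.65)
b=cv2.copyMakeBorder(b,0,0,0,a.shape[1]-b.shape[1],0) if b.shape[1]<a.shape[1] else b[:,:a.shape[1]]
cv2.imwrite("pics/c4.png",np.vstack([a,b]))
E
python3 plan.py 532.8 -323.6 150 -18.2
```

```text
scene board (5760, [545.9, -337.4], [532.5, -323.9, 180.7, 201.6, 71.6], np.float64(nan))
scene drum 570 [ 529.7 -325.2   79.8   32.2   71.8] [ 532.3 -327.9   53.6] [54.5 58.8]
scene redtop [ 529.  -323.5   56.5] 70
scene plug (147, [531.5, 235.7], [531.3, 235.4, 41.2, 52.7, 16.1], np.float64(113.0))
scene block (233, [504.8, 311.0], [504.8, 310.4, 57.8, 70.2, 15.3], np.float64(113.4))
scene cyl (179, [488.2, 382.6], [488.5, 383.7, 54.8, 72.0, 28.2], np.float64(113.4))
scene foot [595.3  11.2  98.3 154.1  18.2] 826
top board (3820, [525.1, -327.1], [522.2, -324.5, 180.9, 200.4, 71.7], np.float64(nan))
top drum 409 [ 523.5 -324.2   80.1   36.2   70.8] [ 522.8 -323.    54.3] [54.8 60.4]
top redtop [ 523.2 -323.8   57.1] 60
top plug (269, [520.1, 241.3], [520.1, 241.6, 40.5, 39.3, 16.8], np.float64(nan))
top block (520, [494.0, 317.1], [494.2, 317.1, 54.3, 56.9, 16.0], np.float64(nan))
top cyl (444, [477.2, 388.9], [477.0, 388.9, 55.5, 54.7, 0.9], np.float64(112.5))
top foot [589.   -2.2 170.3 185.3  41.6] 1642
t 28.12 g [ 404.2 -134.4  240.7] th -18.02 w 87.8 F [1.  0.4 0.6]
5x [-0.0139, 0.0182, 0.0091] [0.05, -0.04, 0.02]
5x [-0.0139, 0.0182, 0.0091] [0.06, -0.04, 0.02]
```

View pics/c4.png

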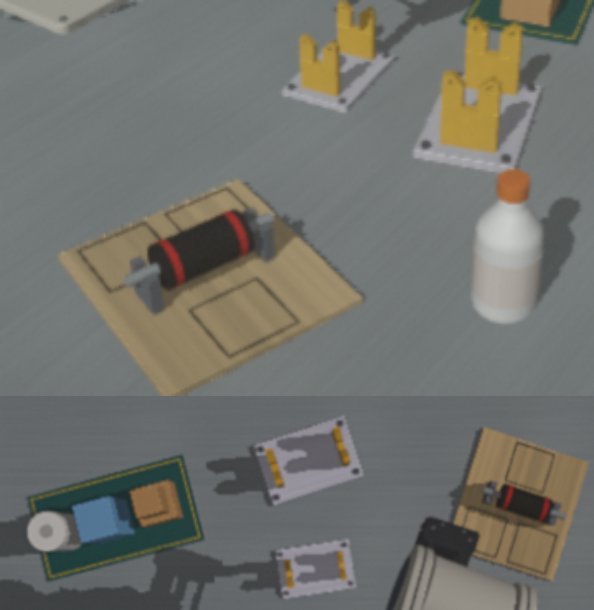

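>>> {"method": "send_rows", "body": {
  "rows": [
    {"offset": [-0.014, 0.018, 0.006], "twist": [0.1, -0.1, 0]},
    {"offset": [-0.014, 0.018, 0.006], "twist": [0.1, -0.1, 0]},
    {"offset": [-0.014, 0.018, 0.006], "twist": [0.1, -0.1, 0]},
    {"offset": [-0.014, 0.018, 0.006], "twist": [0.1, -0.1, 0]},
    {"offset": [-0.014, 0.018, 0.006], "twist": [0.1, 0, 0]}
  ]
}}

```text
t: 28.53
ee_pos: [469.5, -225.5, 373.6]
orientation: [-2.532, -1.859, -0.004]
ft_force: [0.5, -1.0, -0.0]
width: 87.5
```

>>> {"method": "send_rows", "body": {
  "rows": [
    {"offset": [-0.014, 0.018, 0.01], "twist": [0, 0, 0]},
    {"offset": [-0.014, 0.018, 0.01], "twist": [0, 0, 0]},
    {"offset": [-0.014, 0.018, 0.01], "twist": [0, 0, 0]},
    {"offset": [-0.01, 0.014, 0.01], "twist": [0, 0, 0]},
    {"offset": [-0.004, 0.005, 0.006], "twist": [0, 0, 0]}
  ]
}}

```text
t: 28.95
ee_pos: [531.3, -299.2, 324.2]
orientation: [-2.523, -1.872, -0.007]
ft_force: [-0.1, 0.5, -0.3]
width: 87.9
```

```bash
python3 plan.py 531 -323.5 95 -18.2
```

```text
t 28.95 g [ 531.9 -298.8  161.2] th -16.84 w 87.9 F [-0.1  0.5 -0.3]
5x [-0.0047, 0.0014, 0.0132] [0.03, -0.04, 0.27]
```

>>> {"method": "send_rows", "body": {
  "rows": [
    {"offset": [-0.009, 0.0015, 0.01], "twist": [0, 0, 0.6]},
    {"offset": [-0.008, 0.001, 0.015], "twist": [0, 0, 0.5]},
    {"offset": [-0.003, 0, 0.015], "twist": [0, 0, 0.1]},
    {"offset": [0, 0, 0.01], "twist": [0, 0, 0]},
    {"offset": [0, 0, 0], "twist": [0, 0, 0]}
  ]
}}

```text
t: 29.37
ee_pos: [529.2, -315.6, 269.0]
orientation: [-2.536, -1.848, -0.006]
ft_force: [-1.5, -0.3, -0.5]
width: 87.7
```

```bash
python3 plan.py 531 -323.5 40 -18.2
```

```text
t 29.37 g [ 529.4 -314.7  106. ] th -17.83 w 87.7 F [-1.5 -0.3 -0.5]
5x [-0.0014, 0.0008, 0.0132] [-0.01, -0.06, 0.07]
```

>>> {"method": "send_rows", "body": {
  "rows": [
    {"offset": [-0.004, 0.002, 0.012], "twist": [0, -0.2, 0.2]},
    {"offset": [-0.003, 0.002, 0.018], "twist": [0, -0.1, 0.1]},
    {"offset": [0, 0, 0.016], "twist": [0, 0, 0]},
    {"offset": [0, 0, 0.01], "twist": [0, 0, 0]},
    {"offset": [0, 0, 0], "twist": [0, 0, 0]}
  ]
}}

```text
t: 29.78
ee_pos: [531.6, -322.1, 211.5]
orientation: [2.54, 1.845, 0.0]
ft_force: [-0.3, 0.5, -0.1]
width: 87.9
```

```bash
python3 plan.py 531 -323.5 40 -18.2
python3 - <<'E'
from h import *
a,d=shot("scene","scene5"); cv2.imwrite("pics/c5.png",cv2.resize(a[170:340,130:310],None,fx=3.3,fy=3.3,interpolation=cv2.INTER_CUBIC))
E
```

```text
t 29.78 g [ 531.8 -322.4   48.5] th -18.03 w 87.9 F [-0.3  0.5 -0.1]
5x [-0.0003, 0.0, 0.0017] [0.02, 0.01, 0.03]
```

View pics/c5.png

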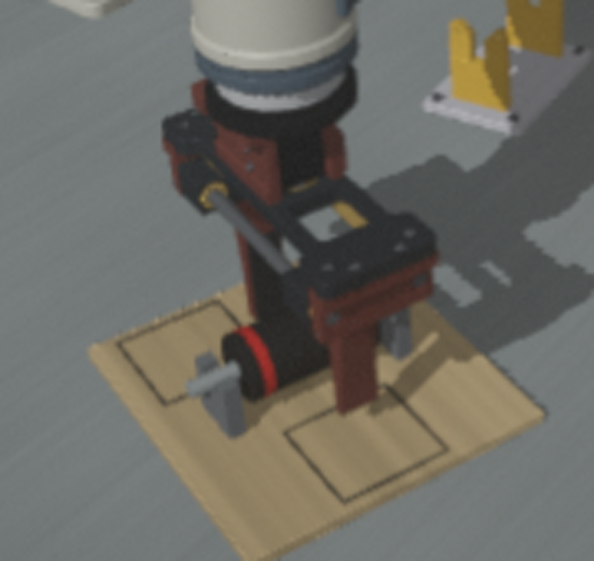

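>>> {"method": "send_rows", "body": {
  "rows": [
    {"offset": [0.001, 0.002, 0.004], "twist": [0, 0, 0.1]},
    {"offset": [0, 0, 0.003], "twist": [0, 0, 0]},
    {"offset": [0, 0, 0], "twist": [0, 0, 0]},
    {"offset": [0, 0, 0], "twist": [0, 0, 0]},
    {"offset": [0, 0, 0], "twist": [0, 0, 0]}
  ],
  "gripper": 0.052
}}

```text
t: 30.25
ee_pos: [535.3, -322.1, 207.5]
orientation: [2.538, 1.84, 0.003]
ft_force: [-2.9, 1.0, 0.6]
width: 58.0
```

>>> {"method": "send_rows", "body": {
  "rows": [
    {"offset": [0, 0, 0], "twist": [0, 0, 0]},
    {"offset": [0, 0, 0], "twist": [0, 0, 0]},
    {"offset": [0, 0, 0], "twist": [0, 0, 0]},
    {"offset": [0, 0, 0], "twist": [0, 0, 0]},
    {"offset": [0, 0, 0], "twist": [0, 0, 0]}
  ],
  "gripper": 0.046
}}

```text
t: 30.67
ee_pos: [532.4, -321.4, 207.6]
orientation: [-2.543, -1.844, 0.004]
ft_force: [-0.1, 1.3, -0.4]
width: 46.0
```

```bash
python3 plan.py 534 -323.5 40 -18.2
```

```text
t 30.67 g [ 532.1 -321.5   44.6] th -18.1 w 46.0 F [-0.1  1.3 -0.4]
5x [-0.0003, 0.0004, 0.0009] [-0.02, 0.02, 0.02]
```

>>> {"method": "send_rows", "body": {
  "rows": [
    {"offset": [0, 0, 0.005], "twist": [0, 0, 0]},
    {"offset": [0, 0, 0.002], "twist": [0, 0, 0]},
    {"offset": [0, 0, 0], "twist": [0, 0, 0]},
    {"offset": [0, 0, 0], "twist": [0, 0, 0]},
    {"offset": [0, 0, 0], "twist": [0, 0, 0]}
  ]
}}

```text
t: 31.08
ee_pos: [532.1, -321.2, 199.8]
orientation: [-2.542, -1.844, 0.005]
ft_force: [-2.4, -1.1, 0.8]
width: 46.2
```

>>> {"method": "send_rows", "body": {
  "rows": [
    {"offset": [0, 0, 0], "twist": [0, 0, 0]},
    {"offset": [0, 0, 0], "twist": [0, 0, 0]},
    {"offset": [0, 0, 0], "twist": [0, 0, 0]},
    {"offset": [0, 0, 0], "twist": [0, 0, 0]},
    {"offset": [0, 0, 0], "twist": [0, 0, 0]}
  ],
  "gripper": 0.02
}}

```text
t: 31.5
ee_pos: [530.6, -320.8, 199.2]
orientation: [-2.538, -1.842, 0.009]
ft_force: [-3.2, 0.1, -0.1]
width: 39.7
```

>>> {"method": "send_rows", "body": {
  "rows": [
    {"offset": [0, 0, 0], "twist": [0, 0, 0]},
    {"offset": [0, 0, 0], "twist": [0, 0, 0]},
    {"offset": [0, 0, 0], "twist": [0, 0, 0]},
    {"offset": [0, 0, 0], "twist": [0, 0, 0]},
    {"offset": [0, 0, 0], "twist": [0, 0, 0]}
  ]
}}

```text
t: 31.92
ee_pos: [530.7, -320.8, 199.2]
orientation: [-2.537, -1.842, 0.009]
ft_force: [-3.3, -0.3, 0.7]
width: 39.7
```

```bash
python3 plan.py 533 -322 190 -18.2
```

```text
t 31.92 g [ 529.3 -320.5   36.2] th -18.04 w 39.7 F [-3.3 -0.3  0.7]
5x [-0.0001, 0.0004, -0.0308] [-0.1, 0.01, 0.03]
```

>>> {"method": "send_rows", "body": {
  "rows": [
    {"offset": [0, 0, -0.008], "twist": [0, 0, 0]},
    {"offset": [0, 0, -0.01], "twist": [0, 0, 0]},
    {"offset": [0, 0, -0.012], "twist": [0, 0, 0]},
    {"offset": [0, 0, -0.016], "twist": [0, 0, 0]},
    {"offset": [0, 0, -0.02], "twist": [0, 0, 0]}
  ]
}}

```text
t: 32.33
ee_pos: [531.0, -320.2, 266.1]
orientation: [-2.534, -1.839, 0.01]
ft_force: [0.8, -0.6, -3.3]
width: 39.3
```

>>> {"method": "send_rows", "body": {
  "rows": [
    {"offset": [0, 0, -0.022], "twist": [0, 0, 0]},
    {"offset": [0, 0, -0.022], "twist": [0, 0, 0]},
    {"offset": [0, 0, -0.022], "twist": [0, 0, 0]},
    {"offset": [0, 0, -0.022], "twist": [0, 0, 0]},
    {"offset": [0, 0, -0.01], "twist": [0, 0, 0]}
  ]
}}

```text
t: 32.75
ee_pos: [532.6, -320.4, 376.9]
orientation: [-2.541, -1.844, 0.003]
ft_force: [0.5, -0.1, -2.2]
width: 39.3
```

```bash
python3 plan.py 594 7 200 18.3;  python3 - <<'E'
from h import *
# stand pose: cheek tops/foot from undisturbed pictures
for c in ("scene","top"):
    im=cv2.imread(f"pics/{c}4.png"); P=cloud(c,np.load(f"pics/{c}4.npy")); H,S,V=cv2.split(cv2.cvtColor(im,cv2.COLOR_BGR2HSV))
    near=np.hypot(P[...,0]-598,P[...,1]-8)<100
    m=(near&(((S<45)&(V>95)&(abs(P[...,2]-10)<6))|((H>12)&(H<35)&(S>120)&(P[...,2]>5)))).astype(np.uint8)
    m=cv2.morphologyEx(m,cv2.MORPH_CLOSE,np.ones((3,3))); n,l,s,_=cv2.connectedComponentsWithStats(m); i=1+np.argmax(s[1:,4])
    # outer foot outline: project low points only
    f=(l==i)&(P[...,2]<14); v,u=np.nonzero(f); print(c,"foot",f.sum(),rect(onplane(c,np.c_[u,v],10)))
    t=near&(H>12)&(H<35)&(S>120)&(P[...,2]>84); Q=P[t]
    k=Q[:,1]>8; print(c,"cheek tops",k.sum(),(~k).sum(),Q[k].mean(0).round(1),Q[~k].mean(0).round(1))
E
```

```text
t 32.75 g [ 532.2 -320.4  213.9] th -18.06 w 39.3 F [ 0.5 -0.1 -2.2]
5x [0.0334, -0.0001, 0.0014] [-0.02, 0.0, -3.64]
5x [0.0318, 0.0104, 0.0014] [-0.01, 0.0, -3.63]
scene foot 952 [576.4  65.7 100.5 282.5  19.5]
scene cheek tops 53 60 [578.3  61.5  87.9] [612.7 -38.9  87.9]
top foot 1944 [592.8   6.  109.3 159.   17. ]
top cheek tops 44 40 [577.3  61.   88.6] [608.7 -39.4  88.4]
```

>>> {"method": "send_rows", "body": {
  "rows": [
    {"offset": [0.0334, 0, 0.001], "twist": [0, 0, -3.64]},
    {"offset": [0.0334, 0, 0.001], "twist": [0, 0, -3.64]},
    {"offset": [0.0334, 0, 0.001], "twist": [0, 0, -3.64]},
    {"offset": [0.0334, 0, 0.001], "twist": [0, 0, -3.64]},
    {"offset": [0.0334, 0, 0.001], "twist": [0, 0, -3.64]}
  ]
}}

```text
t: 33.17
ee_pos: [565.0, -158.3, 380.5]
orientation: [2.205, 2.215, 0.005]
ft_force: [0.7, 0.2, -3.4]
width: 39.3
```

>>> {"method": "send_rows", "body": {
  "rows": [
    {"offset": [0.032, 0.0105, 0.001], "twist": [0, 0, -3.64]},
    {"offset": [0.032, 0.0105, 0.001], "twist": [0, 0, -3.64]},
    {"offset": [0.032, 0.0105, 0.001], "twist": [0, 0, -3.64]},
    {"offset": [0.026, 0.009, 0.001], "twist": [0, 0, -3.64]},
    {"offset": [0.015, 0.005, 0.001], "twist": [0, 0, -2.4]}
  ]
}}

```text
t: 33.58
ee_pos: [593.5, -7.3, 377.1]
orientation: [1.83, 2.53, 0.006]
ft_force: [0.4, -0.4, -3.6]
width: 39.7
```

>>> {"method": "send_rows", "body": {
  "rows": [
    {"offset": [0.003, 0.001, 0], "twist": [0, 0, -0.3]},
    {"offset": [0, 0, 0], "twist": [0, 0, 0]},
    {"offset": [0, 0, 0], "twist": [0, 0, 0]},
    {"offset": [0, 0, 0], "twist": [0, 0, 0]},
    {"offset": [0, 0, 0], "twist": [0, 0, 0]}
  ]
}}

```text
t: 34.0
ee_pos: [593.0, -1.7, 378.1]
orientation: [1.819, 2.538, 0.007]
ft_force: [0.2, -0.2, -2.3]
width: 39.5
```

```bash
python3 plan.py 597 10.5 130 18.3
```

```text
t 34.0 g [596.   -3.  215.1] th 18.74 w 39.5 F [ 0.2 -0.2 -2.3]
5x [0.0022, 0.0014, 0.017] [0.17, 0.15, 0.09]
```

>>> {"method": "send_rows", "body": {
  "rows": [
    {"offset": [0.006, 0.003, 0.01], "twist": [0.4, 0.4, 0.2]},
    {"offset": [0.005, 0.002, 0.015], "twist": [0.3, 0.3, 0.2]},
    {"offset": [0, 0, 0.02], "twist": [0.1, 0.1, 0]},
    {"offset": [0, 0, 0.015], "twist": [0, 0, 0]},
    {"offset": [0, 0, 0.005], "twist": [0, 0, 0]}
  ]
}}

```text
t: 34.42
ee_pos: [595.2, 8.2, 309.0]
orientation: [1.85, 2.539, 0.005]
ft_force: [0.3, -0.4, -3.1]
width: 39.4
```

>>> {"method": "send_rows", "body": {
  "rows": [
    {"offset": [0, 0, 0.004], "twist": [0, 0, 0]},
    {"offset": [0, 0, 0.003], "twist": [0, 0, 0]},
    {"offset": [0, 0, 0], "twist": [0, 0, 0]},
    {"offset": [0, 0, 0], "twist": [0, 0, 0]},
    {"offset": [0, 0, 0], "twist": [0, 0, 0]}
  ]
}}

```text
t: 34.83
ee_pos: [594.7, 8.1, 298.1]
orientation: [-1.85, -2.534, 0.0]
ft_force: [-0.2, 0.7, -3.4]
width: 39.1
```

```bash
python3 plan.py 597 10.5 115 18.3
python3 - <<'E'
from h import *
a,d=shot("scene","scene6"); np.save("pics/scene6.npy",d); b,e=shot("top","top6"); np.save("pics/top6.npy",e)
x=cv2.resize(a[115:245,280:420],None,fx=4.2,fy=4.2,interpolation=cv2.INTER_CUBIC)
cv2.imwrite("pics/c6.png",x)
P=cloud("scene",d); H,S,V=cv2.split(cv2.cvtColor(a,cv2.COLOR_BGR2HSV))
near=np.hypot(P[...,0]-598,P[...,1]-8)<110
red=near&((H<8)|(H>172))&(S>150)&(P[...,2]>90)&(P[...,2]<150); 
n,l,s,c=cv2.connectedComponentsWithStats(red.astype(np.uint8))
for i in range(1,n):
    if s[i,4]>6: print("red",s[i,4],c[i].round(1),P[l==i].mean(0).round(1))
yel=near&(H>15)&(H<35)&(S>120)&(P[...,2]>84)
n,l,s,c=cv2.connectedComponentsWithStats(yel.astype(np.uint8))
for i in range(1,n):
    if s[i,4]>4: print("yel",s[i,4],c[i].round(1),P[l==i].mean(0).round(1))
E
```

```text
t 34.83 g [594.1   8.5 135.1] th 17.74 w 39.1 F [-0.2  0.7 -3.4]
5x [0.0003, 0.0006, 0.004] [-0.03, -0.04, -0.11]
yel 23 [334.8 127.7] [572.1 -19.7 223.7]
yel 5 [361.  130.6] [622.1  -2.8 224.6]
yel 15 [364.  172.5] [599.6  67.   89.7]
yel 27 [334.9 194.3] [594.  -45.5  88.4]
yel 30 [353.1 197.3] [630.8 -33.6  88.4]
```

View pics/c6.png

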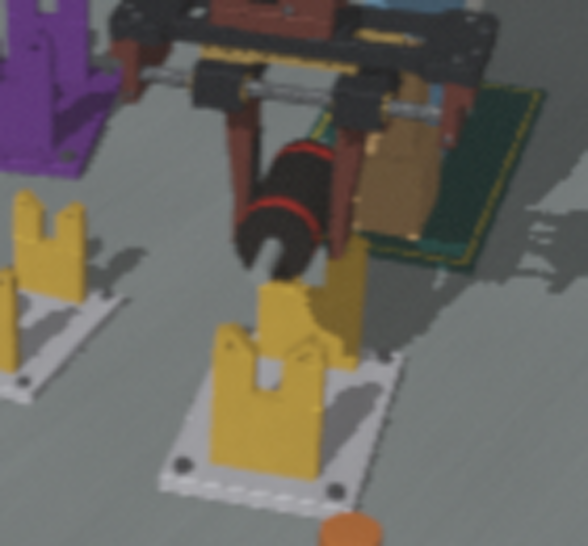

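```bash
python3 - <<'E'
from h import *
a=cv2.imread("pics/scene6.png"); d=np.load("pics/scene6.npy"); P=cloud("scene",d); H,S,V=cv2.split(cv2.cvtColor(a,cv2.COLOR_BGR2HSV))
t=np.radians(18.3); X=np.array([np.cos(t),np.sin(t)]); Y=np.array([-np.sin(t),np.cos(t)]); o=np.array([595.5,11.])
L=(P[...,:2]-o); lx=L@X; ly=L@Y; z=P[...,2]
yel=(H>12)&(H<35)&(S>110)&(abs(lx)<60)&(abs(ly)<80)
for za,zb in ((20,50),(60,66),(66,72),(72,78),(80,86),(86,96)):
    for nm,m in (("near",yel&(ly<-30)),("far",yel&(ly>30))):
        q=np.sort(lx[m&(z>za)&(z<zb)]); 
        if len(q)<6: continue
        g=np.diff(q); i=np.argmax(g); print(za,nm,len(q),"x",q[0].round(1),q[i].round(1),q[i+1].round(1),q[-1].round(1),"mid slot",((q[i]+q[i+1])/2).round(1),"mid",((q[0]+q[-1])/2).round(1),"ly",ly[m&(z>za)&(z<zb)].mean().round(1))
red=((H<10)|(H>170))&(S>90)&(abs(lx)<30)&(abs(ly)<60)&(z>110)&(z<165)
n,l,s,c=cv2.connectedComponentsWithStats(red.astype(np.uint8))
for i in range(1,n):
    if s[i,4]>4: m=l==i; print("red",s[i,4],c[i].round(1),"lx",lx[m].mean().round(1),"ly",ly[m].mean().round(1),"z",z[m].mean().round(1))
ax=(S<60)&(V>70)&(abs(lx)<25)&(ly<-40)&(ly>-90)&(z>110)&(z<160)
n,l,s,c=cv2.connectedComponentsWithStats(ax.astype(np.uint8))
for i in range(1,n):
    if s[i,4]>4: m=l==i; print("axle",s[i,4],c[i].round(1),"lx",lx[m].mean().round(1),lx[m].min().round(1),lx[m].max().round(1),"ly",ly[m].min().round(1),ly[m].max().round(1),"z",z[m].mean().round(1),z[m].max().round(1))
dr=(V<70)&(S<150)&(abs(lx)<30)&(ly<-10)&(ly>-60)&(z>105)&(z<160); print("drum",dr.sum(),lx[dr].min().round(1),lx[dr].max().round(1),ly[dr].min().round(1),z[dr].min().round(1),z[dr].max().round(1))
E
python3 plan.py 597 10.5 115 18.3
```

```text
20 near 296 x -27.0 19.1 20.0 27.0 mid slot 19.5 mid 0.0 ly -55.7
20 far 251 x -28.7 -28.7 -27.4 26.9 mid slot -28.0 mid -0.9 ly 50.5
60 near 52 x -26.7 -8.6 6.2 27.3 mid slot -1.2 mid 0.3 ly -55.1
60 far 25 x -15.2 -8.2 7.7 26.7 mid slot -0.3 mid 5.7 ly 50.5
66 near 41 x -26.3 -8.1 7.8 26.7 mid slot -0.2 mid 0.2 ly -54.9
66 far 21 x 9.0 20.9 23.2 27.0 mid slot 22.1 mid 18.0 ly 51.1
72 near 53 x -26.6 -8.2 7.9 27.2 mid slot -0.2 mid 0.3 ly -55.2
72 far 20 x 8.7 20.8 22.9 26.8 mid slot 21.8 mid 17.7 ly 50.5
80 near 47 x -26.3 -8.3 6.4 26.3 mid slot -0.9 mid -0.0 ly -53.8
80 far 8 x 17.6 17.6 19.8 25.3 mid slot 18.7 mid 21.4 ly 51.4
86 near 50 x -26.4 -13.9 12.1 26.0 mid slot -0.9 mid -0.2 ly -53.1
86 far 15 x 17.3 22.2 23.4 25.4 mid slot 22.8 mid 21.3 ly 51.9
red 29 [353.5 150.3] lx -0.3 ly 25.0 z 154.8
red 106 [343.9 162.9] lx -9.2 ly -26.7 z 150.3
red 86 [360.7 164.2] lx 23.5 ly -11.8 z 144.7
axle 68 [341.7 176.6] lx -5.3 -23.1 1.5 ly -76.1 -42.2 z 136.9 142.5
drum 312 -23.5 20.3 -48.7 119.7 158.3
t 34.93 g [594.3   8.5 135.5] th 17.74 w 39.6 F [-0.3  0.  -3.4]
5x [0.0003, 0.0006, 0.0041] [-0.02, -0.04, -0.11]
```

Run:
```python
from h import *
a=cv2.imread("pics/scene6.png"); d=np.load("pics/scene6.npy"); P=cloud("scene",d); H,S,V=cv2.split(cv2.cvtColor(a,cv2.COLOR_BGR2HSV))
t=np.radians(18.3); X=np.array([np.cos(t),np.sin(t)]); Y=np.array([-np.sin(t),np.cos(t)]); o=np.array([595.5,11.])
L=(P[...,:2]-o); lx=L@X; ly=L@Y; z=P[...,2]
for v in range(164,186):
    print(v,[(u,int(V[v,u]),round(float(lx[v,u])),round(float(ly[v,u])),round(float(z[v,u]))) for u in range(338,350) if V[v,u]>75 and z[v,u]>100])
```

```text
164 [(338, 92, -23, -21, 142), (339, 106, -17, -38, 152), (340, 107, -15, -37, 152), (341, 82, -12, -40, 154), (347, 78, 0, -40, 156), (348, 103, 2, -37, 155), (349, 127, 3, -34, 154)]
165 [(338, 92, -19, -37, 149), (339, 76, -16, -41, 152)]
166 [(338, 82, -18, -42, 150)]
167 []
168 []
169 []
170 []
171 []
172 [(343, 100, -6, -47, 140), (344, 118, -4, -47, 141), (345, 110, -2, -46, 141), (346, 81, 0, -47, 141)]
173 [(342, 85, -7, -51, 140), (343, 113, -5, -48, 139), (344, 123, -3, -52, 141), (345, 116, -1, -47, 139), (346, 94, 1, -49, 140)]
174 [(342, 102, -5, -58, 142), (343, 122, -3, -58, 142), (344, 122, -2, -55, 141), (345, 111, -1, -48, 137), (346, 93, 2, -51, 139)]
175 [(341, 84, -7, -61, 141), (342, 114, -5, -58, 140), (343, 123, -3, -57, 140), (344, 118, -2, -55, 139), (345, 104, 0, -55, 139), (346, 83, 1, -47, 135)]
176 [(341, 102, -5, -66, 142), (342, 122, -4, -63, 140), (343, 123, -2, -65, 142), (344, 112, 0, -61, 140), (345, 96, 1, -57, 138)]
177 [(340, 85, -7, -68, 141), (341, 114, -5, -68, 141), (342, 123, -4, -64, 139), (343, 118, -1, -65, 140), (344, 104, 0, -62, 138), (345, 82, 1, -59, 137)]
178 [(338, 79, -15, -49, 126), (340, 105, -6, -71, 140), (341, 125, -4, -73, 141), (342, 124, -2, -70, 140), (343, 114, -1, -69, 140), (344, 96, 1, -67, 139)]
179 [(339, 105, -7, -76, 140), (340, 123, -6, -71, 138), (341, 131, -4, -73, 139), (342, 128, -1, -76, 141), (343, 115, 0, -73, 140), (344, 88, 1, -68, 137)]
180 [(339, 126, -8, -71, 135), (340, 130, -6, -73, 137), (341, 130, -4, -73, 137), (342, 131, -2, -72, 136), (343, 120, 1, -74, 138), (344, 88, -3, -44, 121)]
181 [(339, 126, -7, -75, 135), (340, 131, -5, -73, 134), (341, 131, -3, -75, 136), (342, 130, -2, -71, 134), (343, 124, 0, -72, 134), (344, 107, -3, -45, 118), (345, 87, -1, -44, 119), (346, 85, 2, -47, 121)]
182 [(340, 126, -5, -74, 132), (341, 130, -4, -72, 132), (342, 140, -1, -73, 132)]
183 []
184 []
185 []
```

>>> {"method": "send_rows", "body": {
  "rows": [
    {"offset": [0.004, 0.001, 0.003], "twist": [0, 0, -0.3]},
    {"offset": [0.003, 0.001, 0.006], "twist": [0, 0, -0.2]},
    {"offset": [0, 0, 0.004], "twist": [0, 0, 0]},
    {"offset": [0, 0, 0], "twist": [0, 0, 0]},
    {"offset": [0, 0, 0], "twist": [0, 0, 0]}
  ]
}}

```text
t: 35.35
ee_pos: [594.9, 16.4, 285.8]
orientation: [-1.839, -2.546, -0.004]
ft_force: [0.4, -0.6, -3.1]
width: 39.1
```

```bash
python3 plan.py 593.8 16.3 100 18.3
```

```text
t 35.35 g [595.   16.9 122.8] th 18.31 w 39.1 F [ 0.4 -0.6 -3.1]
5x [0.0, -0.0002, 0.0046] [0.01, -0.03, 0.0]
```

>>> {"method": "send_rows", "body": {
  "rows": [
    {"offset": [0, -0.001, 0.006], "twist": [0, -0.1, 0]},
    {"offset": [0, 0, 0.006], "twist": [0, 0, 0]},
    {"offset": [0, 0, 0.004], "twist": [0, 0, 0]},
    {"offset": [0, 0, 0], "twist": [0, 0, 0]},
    {"offset": [0, 0, 0], "twist": [0, 0, 0]}
  ]
}}

```text
t: 35.77
ee_pos: [593.7, 16.1, 267.6]
orientation: [-1.839, -2.546, -0.001]
ft_force: [-0.7, 0.6, -2.2]
width: 39.6
```

```bash
python3 plan.py 593.8 16.3 58.2 18.3;python3 - <<'E'
from h import *
a,d=shot("scene","scene7"); P=cloud("scene",d); H,S,V=cv2.split(cv2.cvtColor(a,cv2.COLOR_BGR2HSV))
t=np.radians(18.3); X=np.array([np.cos(t),np.sin(t)]); Y=np.array([-np.sin(t),np.cos(t)]); o=np.array([595.5,11.])
L=(P[...,:2]-o); lx=L@X; ly=L@Y; z=P[...,2]
m=(S<60)&(V>95)&(abs(lx)<20)&(ly<-55)&(ly>-80)&(z>98)&(z<120); print(m.sum(),np.median(lx[m]),lx[m].min(),lx[m].max(),ly[m].min(),np.percentile(z[m],[5,50,95]))
cv2.imwrite("pics/c7.png",cv2.resize(a[115:245,280:420],None,fx=4.2,fy=4.2,interpolation=cv2.INTER_CUBIC))
E
```

```text
t 35.77 g [593.8  16.2 104.6] th 18.31 w 39.6 F [-0.7  0.6 -2.2]
5x [0.0, 0.0, 0.0093] [0.0, -0.01, 0.0]
26 -0.07754613694681291 -5.391662106113119 3.8152784783887803 -69.07202680266268 [102.90191246 107.78421802 110.96036932]
```

View pics/c7.png

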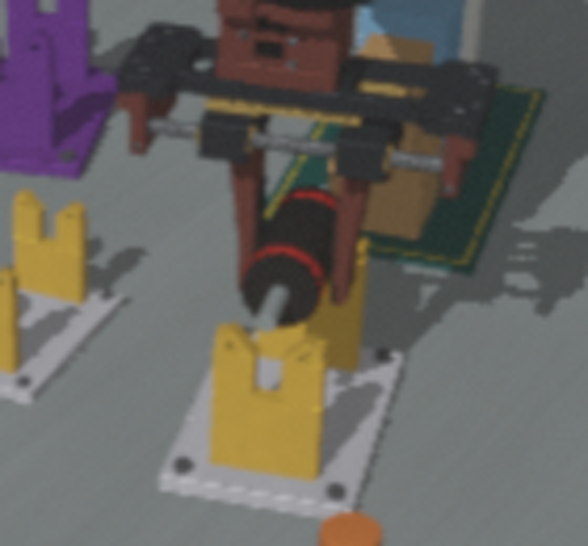

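>>> {"method": "send_rows", "body": {
  "rows": [
    {"offset": [0, 0, 0.005], "twist": [0, 0, 0]},
    {"offset": [0, 0, 0.005], "twist": [0, 0, 0]},
    {"offset": [0, 0, 0.005], "twist": [0, 0, 0]},
    {"offset": [0, 0, 0.003], "twist": [0, 0, 0]},
    {"offset": [0, 0, 0], "twist": [0, 0, 0]}
  ]
}}

```text
t: 36.23
ee_pos: [593.9, 16.0, 248.2]
orientation: [1.84, 2.546, 0.002]
ft_force: [-0.8, -0.1, -2.7]
width: 39.4
```

```bash
python3 plan.py 593.8 16.3 58.2 18.3
```

```text
t 36.23 g [594.1  16.1  85.2] th 18.3 w 39.4 F [-0.8 -0.1 -2.7]
5x [0.0001, 0.0, 0.0054] [0.01, 0.0, 0.0]
```

>>> {"method": "send_rows", "body": {
  "rows": [
    {"offset": [0, 0, 0.005], "twist": [0, 0, 0]},
    {"offset": [0, 0, 0.005], "twist": [0, 0, 0]},
    {"offset": [0, 0, 0.004], "twist": [0, 0, 0]},
    {"offset": [0, 0, 0.003], "twist": [0, 0, 0]},
    {"offset": [0, 0, 0], "twist": [0, 0, 0]}
  ]
}}

```text
t: 36.65
ee_pos: [594.0, 16.0, 229.1]
orientation: [1.84, 2.546, 0.002]
ft_force: [0.4, -0.0, -2.3]
width: 39.5
```

```bash
python3 plan.py 593.8 16.3 58.2 18.3
```

```text
t 36.65 g [594.1  16.1  66.1] th 18.3 w 39.5 F [ 0.4 -0.  -2.3]
5x [0.0001, 0.0, 0.0016] [0.01, -0.01, 0.0]
```

>>> {"method": "send_rows", "body": {
  "rows": [
    {"offset": [0, 0, 0.003], "twist": [0, 0, 0]},
    {"offset": [0, 0, 0.003], "twist": [0, 0, 0]},
    {"offset": [0, 0, 0.001], "twist": [0, 0, 0]},
    {"offset": [0, 0, 0], "twist": [0, 0, 0]},
    {"offset": [0, 0, 0], "twist": [0, 0, 0]}
  ]
}}

```text
t: 37.07
ee_pos: [594.2, 16.0, 221.3]
orientation: [1.84, 2.546, 0.002]
ft_force: [-0.7, 0.3, -2.1]
width: 39.4
```

```bash
python3 plan.py 593.8 16.3 58.2 18.3
```

```text
t 37.07 g [594.3  16.1  58.3] th 18.31 w 39.4 F [-0.7  0.3 -2.1]
5x [0.0001, -0.0001, 0.0] [0.01, -0.01, 0.0]
```

>>> {"method": "send_rows", "body": {
  "rows": [
    {"offset": [0, 0, 0.002], "twist": [0, 0, 0]},
    {"offset": [0, 0, 0], "twist": [0, 0, 0]},
    {"offset": [0, 0, 0], "twist": [0, 0, 0]},
    {"offset": [0, 0, 0], "twist": [0, 0, 0]},
    {"offset": [0, 0, 0], "twist": [0, 0, 0]}
  ]
}}

```text
t: 37.48
ee_pos: [594.7, 16.0, 222.4]
orientation: [1.839, 2.545, 0.004]
ft_force: [0.0, 0.3, -3.2]
width: 39.2
```

>>> {"method": "send_rows", "body": {
  "rows": [
    {"offset": [0, 0, 0.002], "twist": [0, 0, 0]},
    {"offset": [0, 0, 0], "twist": [0, 0, 0]},
    {"offset": [0, 0, 0], "twist": [0, 0, 0]},
    {"offset": [0, 0, 0], "twist": [0, 0, 0]},
    {"offset": [0, 0, 0], "twist": [0, 0, 0]}
  ]
}}

```text
t: 37.9
ee_pos: [594.8, 16.0, 221.2]
orientation: [1.838, 2.545, 0.004]
ft_force: [-1.5, -0.5, 2.0]
width: 39.1
```

>>> {"method": "send_rows", "body": {
  "rows": [
    {"offset": [0, 0, 0], "twist": [0, 0, 0]},
    {"offset": [0, 0, 0], "twist": [0, 0, 0]},
    {"offset": [0, 0, 0], "twist": [0, 0, 0]},
    {"offset": [0, 0, 0], "twist": [0, 0, 0]},
    {"offset": [0, 0, 0], "twist": [0, 0, 0]}
  ],
  "gripper": 0.07
}}

```text
t: 38.32
ee_pos: [595.6, 16.0, 221.3]
orientation: [1.837, 2.543, 0.006]
ft_force: [0.1, -0.4, 0.4]
width: 68.4
```

>>> {"method": "send_rows", "body": {
  "rows": [
    {"offset": [0, 0, 0], "twist": [0, 0, 0]},
    {"offset": [0, 0, 0], "twist": [0, 0, 0]},
    {"offset": [0, 0, -0.012], "twist": [0, 0, 0]},
    {"offset": [0, 0, -0.02], "twist": [0, 0, 0]},
    {"offset": [0, 0, -0.024], "twist": [0, 0, 0]}
  ],
  "gripper": 0.0878
}}

```text
t: 38.73
ee_pos: [593.5, 16.0, 275.1]
orientation: [-1.837, -2.543, 0.003]
ft_force: [0.5, -0.1, -0.0]
width: 87.9
```

>>> {"method": "send_rows", "body": {
  "rows": [
    {"offset": [0, 0, -0.024], "twist": [0, 0, 0]},
    {"offset": [0, 0, -0.024], "twist": [0, 0, 0]},
    {"offset": [0, 0, -0.024], "twist": [0, 0, 0]},
    {"offset": [0, 0, -0.024], "twist": [0, 0, 0]},
    {"offset": [0, 0, 0], "twist": [0, 0, 0]}
  ]
}}

```text
t: 39.15
ee_pos: [594.1, 15.9, 383.9]
orientation: [1.839, 2.545, 0.004]
ft_force: [0.2, -0.2, 0.5]
width: 87.9
```

```bash
python3 plan.py 523.3 245.2 220 15.18;python3 - <<'E'
from h import *
a,d=shot("scene","scene8"); P=cloud("scene",d); H,S,V=cv2.split(cv2.cvtColor(a,cv2.COLOR_BGR2HSV))
t=np.radians(18.3); X=np.array([np.cos(t),np.sin(t)]); Y=np.array([-np.sin(t),np.cos(t)]); o=np.array([594.6,13.6])
L=(P[...,:2]-o); lx=L@X; ly=L@Y; z=P[...,2]
m=(abs(lx)<25)&(abs(ly)<45)&(V<70)&(z>30)&(z<130); print("drum z",np.percentile(z[m],[50,95,99]),m.sum())
m=(S<60)&(V>95)&(abs(lx)<12)&(ly<-57)&(ly>-80)&(z>45)&(z<80); print("end",m.sum(),lx[m].mean(),ly[m].min(),z[m].min(),z[m].max())
cv2.imwrite("pics/c8.png",cv2.resize(a[115:245,280:420],None,fx=4.2,fy=4.2,interpolation=cv2.INTER_CUBIC))
E
```

```text
t 39.15 g [594.5  16.  220.9] th 18.31 w 87.9 F [ 0.2 -0.2  0.5]
5x [0.024, 0.0002, 0.0001] [0.02, 0.0, 0.31]
5x [0.024, -0.0004, 0.0001] [0.01, 0.0, 0.32]
drum z [77.19121006 80.08718401 80.97299585] 223
end 26 1.7579583433925694 -71.64307167509568 55.18772607571509 66.46433421173629
```

View pics/c8.png

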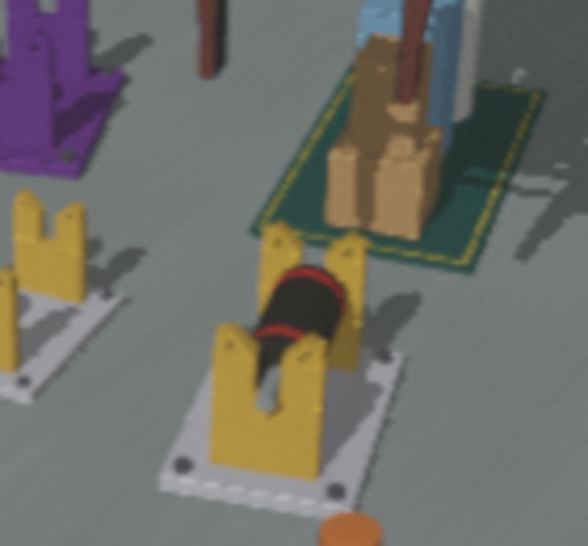

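>>> {"method": "send_rows", "body": {
  "rows": [
    {"offset": [0.024, 0, 0], "twist": [0, 0, 0.32]},
    {"offset": [0.024, 0, 0], "twist": [0, 0, 0.32]},
    {"offset": [0.024, 0, 0], "twist": [0, 0, 0.32]},
    {"offset": [0.024, 0, 0], "twist": [0, 0, 0.32]},
    {"offset": [0.024, 0, 0], "twist": [0, 0, 0.32]}
  ]
}}

```text
t: 39.62
ee_pos: [555.3, 129.7, 380.3]
orientation: [-1.886, -2.513, 0.002]
ft_force: [1.3, 0.1, -0.2]
width: 87.7
```

>>> {"method": "send_rows", "body": {
  "rows": [
    {"offset": [0.024, 0, 0], "twist": [0, 0, 0.32]},
    {"offset": [0.024, 0, 0], "twist": [0, 0, 0.32]},
    {"offset": [0.024, 0, 0], "twist": [0, 0, 0.32]},
    {"offset": [0.022, 0, 0], "twist": [0, 0, 0.3]},
    {"offset": [0.012, 0, 0], "twist": [0, 0, 0.3]}
  ]
}}

```text
t: 40.03
ee_pos: [521.5, 237.2, 375.0]
orientation: [-1.917, -2.482, 0.014]
ft_force: [0.0, 0.1, -0.5]
width: 87.6
```

>>> {"method": "send_rows", "body": {
  "rows": [
    {"offset": [0, 0, 0.01], "twist": [0, 0, 0]},
    {"offset": [0, 0, 0.02], "twist": [0, 0, 0]},
    {"offset": [0, 0, 0.02], "twist": [0, 0, 0]},
    {"offset": [0, 0, 0.01], "twist": [0, 0, 0]},
    {"offset": [0, 0, 0], "twist": [0, 0, 0]}
  ]
}}

```text
t: 40.45
ee_pos: [518.2, 237.6, 308.1]
orientation: [-1.909, -2.485, 0.021]
ft_force: [-0.1, -0.6, -0.1]
width: 87.9
```

```bash
python3 plan.py 523.3 245.2 97 15.18
```

```text
t 40.45 g [515.8 236.6 145.1] th 14.93 w 87.9 F [-0.1 -0.6 -0.1]
5x [0.0012, 0.0015, 0.0096] [-0.18, 0.02, -0.05]
```

>>> {"method": "send_rows", "body": {
  "rows": [
    {"offset": [0.003, 0.003, 0.008], "twist": [-0.5, 0.1, -0.2]},
    {"offset": [0.003, 0.003, 0.012], "twist": [-0.4, 0, 0]},
    {"offset": [0, 0, 0.014], "twist": [0, 0, 0]},
    {"offset": [0, 0, 0.006], "twist": [0, 0, 0]},
    {"offset": [0, 0, 0], "twist": [0, 0, 0]}
  ]
}}

```text
t: 40.87
ee_pos: [523.9, 243.5, 265.5]
orientation: [1.911, 2.492, 0.003]
ft_force: [0.6, 0.5, 1.0]
width: 87.8
```

```bash
python3 plan.py 523.3 245.2 97 15.18
```

```text
t 40.87 g [524.3 243.6 102.5] th 15.03 w 87.8 F [0.6 0.5 1. ]
5x [0.0004, 0.0, 0.0011] [0.03, 0.0, -0.03]
```

>>> {"method": "send_rows", "body": {
  "rows": [
    {"offset": [0.0015, 0, 0.004], "twist": [0, 0, -0.1]},
    {"offset": [0, 0, 0], "twist": [0, 0, 0]},
    {"offset": [0, 0, 0], "twist": [0, 0, 0]},
    {"offset": [0, 0, 0], "twist": [0, 0, 0]},
    {"offset": [0, 0, 0], "twist": [0, 0, 0]}
  ]
}}

```text
t: 41.28
ee_pos: [524.6, 245.0, 263.2]
orientation: [1.908, 2.492, 0.008]
ft_force: [0.3, -0.0, 0.4]
width: 87.7
```

>>> {"method": "send_rows", "body": {
  "rows": [
    {"offset": [0, 0, 0], "twist": [0, 0, 0]},
    {"offset": [0, 0, 0], "twist": [0, 0, 0]},
    {"offset": [0, 0, 0], "twist": [0, 0, 0]},
    {"offset": [0, 0, 0], "twist": [0, 0, 0]},
    {"offset": [0, 0, 0], "twist": [0, 0, 0]}
  ],
  "gripper": 0.02
}}

```text
t: 41.7
ee_pos: [524.9, 245.2, 264.7]
orientation: [1.907, 2.491, 0.011]
ft_force: [-0.2, 1.1, 0.2]
width: 57.9
```

>>> {"method": "send_rows", "body": {
  "rows": [
    {"offset": [0, 0, 0], "twist": [0, 0, 0]},
    {"offset": [0, 0, 0], "twist": [0, 0, 0]},
    {"offset": [0, 0, 0], "twist": [0, 0, 0]},
    {"offset": [0, 0, 0], "twist": [0, 0, 0]},
    {"offset": [0, 0, 0], "twist": [0, 0, 0]}
  ]
}}

```text
t: 42.12
ee_pos: [524.8, 245.2, 264.6]
orientation: [1.907, 2.491, 0.011]
ft_force: [0.0, 0.2, 0.1]
width: 39.8
```

```bash
python3 plan.py 523.3 245.2 220 15.18 590.5 -344.5 220 -26.19
```

```text
t 42.12 g [526.1 245.6 101.7] th 15.12 w 39.8 F [0.  0.2 0.1]
5x [0.0001, -0.0002, -0.0237] [0.09, -0.01, -0.01]
5x [-0.0396, -0.0022, 0.0] [0.0, 0.0, 2.76]
5x [-0.039, 0.0074, 0.0] [0.0, 0.0, 2.75]
5x [-0.0361, 0.0163, 0.0] [0.0, 0.0, 2.76]
```

>>> {"method": "send_rows", "body": {
  "rows": [
    {"offset": [0, 0, -0.024], "twist": [0.3, 0, 0]},
    {"offset": [0, 0, -0.024], "twist": [0.2, 0, 0]},
    {"offset": [0, 0, -0.024], "twist": [0, 0, 0]},
    {"offset": [0, 0, -0.024], "twist": [0, 0, 0]},
    {"offset": [0, 0, -0.024], "twist": [0, 0, 0]}
  ]
}}

```text
t: 42.53
ee_pos: [522.7, 244.1, 381.9]
orientation: [-1.905, -2.487, 0.022]
ft_force: [0.2, -0.7, -0.6]
width: 40.3
```

>>> {"method": "send_rows", "body": {
  "rows": [
    {"offset": [-0.0395, -0.0022, 0], "twist": [0, 0, 2.76]},
    {"offset": [-0.0395, -0.0022, 0], "twist": [0, 0, 2.76]},
    {"offset": [-0.0395, -0.0022, 0], "twist": [0, 0, 2.76]},
    {"offset": [-0.0395, -0.0022, 0], "twist": [0, 0, 2.76]},
    {"offset": [-0.0395, -0.0022, 0], "twist": [0, 0, 2.76]}
  ]
}}

```text
t: 42.95
ee_pos: [547.0, 49.4, 389.7]
orientation: [-2.191, -2.25, 0.001]
ft_force: [0.9, -0.2, 0.3]
width: 39.6
```

>>> {"method": "send_rows", "body": {
  "rows": [
    {"offset": [-0.039, 0.0075, 0], "twist": [0, 0, 2.76]},
    {"offset": [-0.039, 0.0075, 0], "twist": [0, 0, 2.76]},
    {"offset": [-0.039, 0.0075, 0], "twist": [0, 0, 2.76]},
    {"offset": [-0.039, 0.0075, 0], "twist": [0, 0, 2.76]},
    {"offset": [-0.039, 0.0075, 0], "twist": [0, 0, 2.76]}
  ]
}}

```text
t: 43.37
ee_pos: [568.5, -156.9, 389.8]
orientation: [-2.457, -1.957, 0.0]
ft_force: [0.6, 1.1, -1.3]
width: 40.1
```

>>> {"method": "send_rows", "body": {
  "rows": [
    {"offset": [-0.036, 0.0165, 0], "twist": [0, 0, 2.76]},
    {"offset": [-0.036, 0.0165, 0], "twist": [0, 0, 2.76]},
    {"offset": [-0.036, 0.0165, 0], "twist": [0, 0, 2.76]},
    {"offset": [-0.029, 0.013, 0], "twist": [0, 0, 2.7]},
    {"offset": [-0.012, 0.006, 0], "twist": [0, 0, 1.5]}
  ]
}}

```text
t: 43.78
ee_pos: [586.5, -332.5, 388.7]
orientation: [-2.669, -1.656, 0.002]
ft_force: [-1.4, -1.1, -1.6]
width: 40.4
```

```bash
python3 plan.py 589.5 -343.8 130 -26.19
```

```text
t 43.78 g [ 586.3 -332.6  225.7] th -26.37 w 40.4 F [-1.4 -1.1 -1.6]
5x [-0.0017, 0.0015, 0.0191] [-0.01, 0.01, -0.04]
```

>>> {"method": "send_rows", "body": {
  "rows": [
    {"offset": [-0.002, 0.002, 0.015], "twist": [0, 0, 0]},
    {"offset": [-0.001, 0.002, 0.025], "twist": [0, 0, 0]},
    {"offset": [0, 0, 0.025], "twist": [0, 0, 0]},
    {"offset": [0, 0, 0.012], "twist": [0, 0, 0]},
    {"offset": [0, 0, 0], "twist": [0, 0, 0]}
  ]
}}

```text
t: 44.2
ee_pos: [587.8, -337.6, 305.7]
orientation: [-2.67, -1.653, 0.002]
ft_force: [-0.9, 0.5, -0.2]
width: 40.3
```

```bash
python3 plan.py 589.5 -343.8 106 -26.19
```

```text
t 44.2 g [ 587.6 -337.5  142.7] th -26.47 w 40.3 F [-0.9  0.5 -0.2]
5x [-0.001, 0.0009, 0.0073] [-0.02, 0.0, -0.06]
```

>>> {"method": "send_rows", "body": {
  "rows": [
    {"offset": [-0.003, 0.002, 0.008], "twist": [0, 0, -0.2]},
    {"offset": [-0.002, 0.002, 0.01], "twist": [0, 0, -0.1]},
    {"offset": [0, 0, 0.006], "twist": [0, 0, 0]},
    {"offset": [0, 0, 0.002], "twist": [0, 0, 0]},
    {"offset": [0, 0, 0], "twist": [0, 0, 0]}
  ]
}}

```text
t: 44.62
ee_pos: [590.4, -341.0, 278.0]
orientation: [-2.66, -1.667, 0.001]
ft_force: [0.1, -0.7, -1.4]
width: 39.8
```

```bash
python3 plan.py 589.5 -343.8 106 -26.19
```

```text
t 44.62 g [ 590.1 -340.8  115. ] th -25.84 w 39.8 F [ 0.1 -0.7 -1.4]
5x [-0.0006, 0.0001, 0.0018] [-0.02, 0.0, 0.07]
```

>>> {"method": "send_rows", "body": {
  "rows": [
    {"offset": [-0.003, 0, 0.003], "twist": [0, 0, 0.3]},
    {"offset": [0, 0, 0.002], "twist": [0, 0, 0]},
    {"offset": [0, 0, 0], "twist": [0, 0, 0]},
    {"offset": [0, 0, 0], "twist": [0, 0, 0]},
    {"offset": [0, 0, 0], "twist": [0, 0, 0]}
  ]
}}

```text
t: 45.03
ee_pos: [589.6, -344.4, 274.8]
orientation: [2.666, 1.66, 0.002]
ft_force: [0.2, 0.3, -1.3]
width: 40.5
```

```bash
python3 plan.py 589.5 -343.8 106 -26.19
python3 - <<'E'
from h import *
im,d=shot("top"); print(topface("top",im,cloud("top",d),(582,-344),50,120,9))
E
```

```text
t 45.03 g [ 589.9 -344.5  111.8] th -26.18 w 40.5 F [ 0.2  0.3 -1.3]
5x [0.0001, -0.0001, 0.0012] [0.02, 0.0, 0.0]
(30, [601.6, -333.3], [600.8, -332.9, 7.3, 25.2, 66.9], np.float64(nan))
```

>>> {"method": "send_rows", "body": {
  "rows": [
    {"offset": [0, 0, 0.004], "twist": [0, 0, 0]},
    {"offset": [0, 0, 0.002], "twist": [0, 0, 0]},
    {"offset": [0, 0, 0], "twist": [0, 0, 0]},
    {"offset": [0, 0, 0], "twist": [0, 0, 0]},
    {"offset": [0, 0, 0], "twist": [0, 0, 0]}
  ]
}}

```text
t: 45.5
ee_pos: [589.8, -344.5, 268.8]
orientation: [2.665, 1.659, 0.002]
ft_force: [-0.0, -0.1, 1.5]
width: 40.1
```

```bash
python3 plan.py 589.5 -343.8 105.7 -26.19
```

```text
t 45.5 g [ 590.2 -344.7  105.8] th -26.18 w 40.1 F [-0.  -0.1  1.5]
5x [0.0001, -0.0001, 0.0] [0.03, 0.0, 0.0]
```

>>> {"method": "send_rows", "body": {
  "rows": [
    {"offset": [0, 0, 0], "twist": [0, 0, 0]},
    {"offset": [0, 0, 0], "twist": [0, 0, 0]},
    {"offset": [0, 0, 0], "twist": [0, 0, 0]},
    {"offset": [0, 0, 0], "twist": [0, 0, 0]},
    {"offset": [0, 0, 0], "twist": [0, 0, 0]}
  ],
  "gripper": 0.0878
}}

```text
t: 45.92
ee_pos: [590.0, -344.6, 269.3]
orientation: [2.664, 1.659, 0.003]
ft_force: [0.6, 0.4, 0.3]
width: 70.1
```

>>> {"method": "send_rows", "body": {
  "rows": [
    {"offset": [0, 0, 0], "twist": [0, 0, 0]},
    {"offset": [0, 0, -0.022], "twist": [0, 0, 0]},
    {"offset": [0, 0, -0.024], "twist": [0, 0, 0]},
    {"offset": [0, 0, -0.024], "twist": [0, 0, 0]},
    {"offset": [0, 0, -0.024], "twist": [0, 0, 0]}
  ]
}}

```text
t: 46.33
ee_pos: [588.0, -343.4, 359.2]
orientation: [-2.659, -1.656, 0.006]
ft_force: [0.7, -0.5, 0.4]
width: 87.7
```

>>> {"method": "send_rows", "body": {
  "rows": [
    {"offset": [0.03, -0.016, 0], "twist": [0, 0, -2]},
    {"offset": [0.03, -0.016, 0], "twist": [0, 0, -2]},
    {"offset": [0.03, -0.016, 0], "twist": [0, 0, -2]},
    {"offset": [0.03, -0.016, 0], "twist": [0, 0, -2]},
    {"offset": [0.03, -0.016, 0], "twist": [0, 0, -2]}
  ]
}}

```text
t: 46.75
ee_pos: [572.2, -176.6, 367.9]
orientation: [2.508, 1.879, 0.006]
ft_force: [0.3, 0.9, -0.3]
width: 87.7
```

>>> {"method": "send_rows", "body": {
  "rows": [
    {"offset": [0.03, -0.01, 0], "twist": [0, 0, -2]},
    {"offset": [0.03, -0.01, 0], "twist": [0, 0, -2]},
    {"offset": [0.03, -0.01, 0], "twist": [0, 0, -2]},
    {"offset": [0.03, -0.01, 0], "twist": [0, 0, -2]},
    {"offset": [0.02, -0.006, 0], "twist": [0, 0, -1]}
  ]
}}

```text
t: 47.17
ee_pos: [554.9, -21.5, 368.4]
orientation: [2.342, 2.08, 0.008]
ft_force: [-0.0, -0.3, -0.1]
width: 87.7
```

```bash
cat > cmp.py <<'E'
from h import *
for c in ("scene","top"):
    im,d=shot(c,c+"_cmp"); P=cloud(c,d); i0=cv2.imread(f"pics/{c}0.png"); P0=cloud(c,np.load(f"pics/{c}0.npy"))
    for k,ctr,r in (("cyl",(480,-265),45),("block",(457,-344),60),("plug",(588,-345),50)):
        print(c,k,"was",topface(c,i0,P0,ctr,r,118),"now",topface(c,im,P,ctr,r,118))
E
python3 cmp.py;  python3 plan.py 501.8 321.4 220 15.12
```

```text
scene cyl was (500, [486.6, -266.9], [486.1, -267.0, 55.4, 63.4, 41.3], np.float64(nan)) now None
scene block was (705, [463.9, -346.0], [464.0, -345.0, 58.9, 64.4, 74.8], np.float64(nan)) now None
scene plug was (458, [593.3, -346.2], [593.4, -346.2, 42.1, 47.0, 63.9], np.float64(nan)) now (456, [596.5, -346.7], [596.7, -346.8, 42.0, 46.6, 64.2], np.float64(nan))
top cyl was (458, [474.0, -265.8], [473.2, -265.6, 55.9, 55.0, 89.7], np.float64(nan)) now None
top block was (518, [452.2, -344.7], [452.6, -344.2, 57.3, 56.2, 75.8], np.float64(nan)) now None
top plug was (273, [582.2, -344.8], [582.3, -344.1, 42.5, 40.8, 63.9], np.float64(nan)) now (277, [585.8, -345.9], [585.5, -345.2, 42.0, 40.8, 63.9], np.float64(nan))
t 47.27 g [556.5 -21.7 205.4] th -6.72 w 88.0 F [0.1 0.2 0.6]
5x [0.0341, -0.0067, -0.0016] [0.05, 0.02, -2.18]
5x [0.0347, -0.0002, -0.0015] [0.05, 0.03, -2.19]
```

>>> {"method": "send_rows", "body": {
  "rows": [
    {"offset": [0.0345, -0.0067, -0.002], "twist": [0, 0, -2.2]},
    {"offset": [0.0345, -0.0067, -0.002], "twist": [0, 0, -2.2]},
    {"offset": [0.0345, -0.0067, -0.002], "twist": [0, 0, -2.2]},
    {"offset": [0.0345, -0.0067, -0.002], "twist": [0, 0, -2.2]},
    {"offset": [0.0345, -0.0067, -0.002], "twist": [0, 0, -2.2]}
  ]
}}

```text
t: 47.68
ee_pos: [530.8, 150.2, 378.3]
orientation: [2.132, 2.288, 0.008]
ft_force: [0.7, 0.0, 1.0]
width: 87.5
```

>>> {"method": "send_rows", "body": {
  "rows": [
    {"offset": [0.0347, 0, -0.001], "twist": [0, 0, -2.2]},
    {"offset": [0.0347, 0, -0.001], "twist": [0, 0, -2.2]},
    {"offset": [0.0347, 0, -0.001], "twist": [0, 0, -2.2]},
    {"offset": [0.0347, 0, 0], "twist": [0, 0, -2.2]},
    {"offset": [0.025, 0, 0], "twist": [0, 0, -2]}
  ]
}}

```text
t: 48.1
ee_pos: [508.5, 316.7, 381.7]
orientation: [1.9, 2.479, 0.01]
ft_force: [-0.1, -0.2, 0.8]
width: 88.1
```

>>> {"method": "send_rows", "body": {
  "rows": [
    {"offset": [0.006, 0, 0.006], "twist": [0.1, 0, -0.3]},
    {"offset": [0, 0, 0.015], "twist": [0.1, 0, 0]},
    {"offset": [0, 0, 0.015], "twist": [0, 0, 0]},
    {"offset": [0, 0, 0.006], "twist": [0, 0, 0]},
    {"offset": [0, 0, 0], "twist": [0, 0, 0]}
  ]
}}

```text
t: 48.52
ee_pos: [509.7, 323.9, 338.1]
orientation: [1.891, 2.487, 0.01]
ft_force: [0.2, -0.5, 0.2]
width: 87.7
```

```bash
python3 plan.py 501.8 321.4 98 15.12
```

```text
t 48.52 g [512.7 323.  175.2] th 15.52 w 87.7 F [ 0.2 -0.5  0.2]
5x [0.0, -0.0018, 0.0154] [0.18, 0.11, 0.08]
```

>>> {"method": "send_rows", "body": {
  "rows": [
    {"offset": [0, -0.005, 0.008], "twist": [0.4, 0.3, 0.2]},
    {"offset": [0, -0.004, 0.016], "twist": [0.3, 0.2, 0.1]},
    {"offset": [0, 0, 0.02], "twist": [0, 0, 0]},
    {"offset": [0, 0, 0.016], "twist": [0, 0, 0]},
    {"offset": [0, 0, 0.005], "twist": [0, 0, 0]}
  ]
}}

```text
t: 48.93
ee_pos: [503.4, 317.2, 273.0]
orientation: [1.916, 2.486, 0.009]
ft_force: [-0.1, -0.8, -0.5]
width: 87.9
```

```bash
python3 plan.py 501.8 321.4 98 15.12
```

```text
t 48.93 g [504.4 317.7 110. ] th 14.75 w 87.9 F [-0.1 -0.8 -0.5]
5x [0.0009, -0.0001, 0.0024] [0.08, -0.01, -0.07]
```

>>> {"method": "send_rows", "body": {
  "rows": [
    {"offset": [0.004, -0.001, 0.005], "twist": [0.3, 0, -0.3]},
    {"offset": [0, 0, 0.003], "twist": [0, 0, 0]},
    {"offset": [0, 0, 0], "twist": [0, 0, 0]},
    {"offset": [0, 0, 0], "twist": [0, 0, 0]},
    {"offset": [0, 0, 0], "twist": [0, 0, 0]}
  ]
}}

```text
t: 49.35
ee_pos: [502.0, 319.9, 265.3]
orientation: [-1.914, -2.491, -0.002]
ft_force: [-1.4, 0.6, 0.5]
width: 88.0
```

>>> {"method": "send_rows", "body": {
  "rows": [
    {"offset": [0, 0, 0], "twist": [0, 0, 0]},
    {"offset": [0, 0, 0], "twist": [0, 0, 0]},
    {"offset": [0, 0, 0], "twist": [0, 0, 0]},
    {"offset": [0, 0, 0], "twist": [0, 0, 0]},
    {"offset": [0, 0, 0], "twist": [0, 0, 0]}
  ],
  "gripper": 0.03
}}

```text
t: 49.77
ee_pos: [502.6, 320.4, 267.7]
orientation: [1.913, 2.491, 0.008]
ft_force: [-1.1, 0.7, -0.3]
width: 58.0
```

>>> {"method": "send_rows", "body": {
  "rows": [
    {"offset": [0, 0, 0], "twist": [0, 0, 0]},
    {"offset": [0, 0, 0], "twist": [0, 0, 0]},
    {"offset": [0, 0, 0], "twist": [0, 0, 0]},
    {"offset": [0, 0, 0], "twist": [0, 0, 0]},
    {"offset": [0, 0, 0], "twist": [0, 0, 0]}
  ]
}}

```text
t: 50.18
ee_pos: [502.5, 320.4, 267.6]
orientation: [1.913, 2.491, 0.008]
ft_force: [-0.4, -0.4, 0.2]
width: 57.0
```

```bash
python3 plan.py 501.8 321.4 220 15.12 457.3 -342.4 220 -14.7
```

```text
t 50.18 g [503.1 321.  104.6] th 14.95 w 57.0 F [-0.4 -0.4  0.2]
5x [0.0003, 0.0, -0.0231] [0.05, -0.03, -0.03]
5x [-0.032, -0.0092, 0.0] [0.0, 0.0, 1.49]
5x [-0.0329, -0.0049, 0.0] [0.0, 0.0, 1.49]
5x [-0.0333, -0.0006, 0.0] [0.0, 0.0, 1.49]
5x [-0.0331, 0.0037, 0.0] [0.0, 0.0, 1.49]
```

>>> {"method": "send_rows", "body": {
  "rows": [
    {"offset": [0, 0, -0.024], "twist": [0.2, 0, 0]},
    {"offset": [0, 0, -0.024], "twist": [0, 0, 0]},
    {"offset": [0, 0, -0.024], "twist": [0, 0, 0]},
    {"offset": [0, 0, -0.024], "twist": [0, 0, 0]},
    {"offset": [0, 0, -0.024], "twist": [0, 0, 0]}
  ]
}}

```text
t: 50.6
ee_pos: [500.7, 319.1, 385.0]
orientation: [-1.91, -2.486, 0.018]
ft_force: [0.4, 0.8, -0.3]
width: 56.8
```

>>> {"method": "send_rows", "body": {
  "rows": [
    {"offset": [-0.0325, -0.0092, 0], "twist": [0, 0, 1.5]},
    {"offset": [-0.0325, -0.0092, 0], "twist": [0, 0, 1.5]},
    {"offset": [-0.0325, -0.0092, 0], "twist": [0, 0, 1.5]},
    {"offset": [-0.0325, -0.0092, 0], "twist": [0, 0, 1.5]},
    {"offset": [-0.0325, -0.0092, 0], "twist": [0, 0, 1.5]}
  ]
}}

```text
t: 51.02
ee_pos: [491.1, 151.7, 392.9]
orientation: [-2.068, -2.365, -0.007]
ft_force: [-0.3, -0.2, -0.3]
width: 56.9
```

>>> {"method": "send_rows", "body": {
  "rows": [
    {"offset": [-0.0335, -0.005, 0], "twist": [0, 0, 1.5]},
    {"offset": [-0.0335, -0.005, 0], "twist": [0, 0, 1.5]},
    {"offset": [-0.0335, -0.005, 0], "twist": [0, 0, 1.5]},
    {"offset": [-0.0335, -0.005, 0], "twist": [0, 0, 1.5]},
    {"offset": [-0.0335, -0.005, 0], "twist": [0, 0, 1.5]}
  ]
}}

```text
t: 51.43
ee_pos: [477.0, -24.8, 393.0]
orientation: [2.223, 2.219, 0.009]
ft_force: [-0.5, -1.0, 0.5]
width: 57.2
```

>>> {"method": "send_rows", "body": {
  "rows": [
    {"offset": [-0.034, -0.0006, 0], "twist": [0, 0, 1.5]},
    {"offset": [-0.034, -0.0006, 0], "twist": [0, 0, 1.5]},
    {"offset": [-0.034, -0.0006, 0], "twist": [0, 0, 1.5]},
    {"offset": [-0.034, -0.0006, 0], "twist": [0, 0, 1.5]},
    {"offset": [-0.034, -0.0006, 0], "twist": [0, 0, 1.5]}
  ]
}}

```text
t: 51.85
ee_pos: [461.6, -202.5, 393.1]
orientation: [2.369, 2.06, 0.011]
ft_force: [1.1, 0.0, -0.6]
width: 56.8
```

>>> {"method": "send_rows", "body": {
  "rows": [
    {"offset": [-0.034, 0.0037, 0], "twist": [0, 0, 1.5]},
    {"offset": [-0.034, 0.0037, 0], "twist": [0, 0, 1.5]},
    {"offset": [-0.034, 0.0037, 0], "twist": [0, 0, 1.5]},
    {"offset": [-0.028, 0.003, 0], "twist": [0, 0, 1.5]},
    {"offset": [-0.012, 0.001, 0], "twist": [0, 0, 1]}
  ]
}}

```text
t: 52.27
ee_pos: [447.3, -355.5, 392.9]
orientation: [2.499, 1.898, 0.011]
ft_force: [-0.7, 0.8, -0.7]
width: 57.2
```

>>> {"method": "send_rows", "body": {
  "rows": [
    {"offset": [0, 0, 0.01], "twist": [0, 0, 0]},
    {"offset": [0, 0, 0.02], "twist": [0, 0, 0]},
    {"offset": [0, 0, 0.016], "twist": [0, 0, 0]},
    {"offset": [0, 0, 0.006], "twist": [0, 0, 0]},
    {"offset": [0, 0, 0], "twist": [0, 0, 0]}
  ]
}}

```text
t: 52.68
ee_pos: [446.9, -354.8, 337.1]
orientation: [2.503, 1.894, 0.012]
ft_force: [0.4, 0.3, 0.9]
width: 56.9
```

```bash
python3 plan.py 457.1 -343.2 115 -14.7
```

```text
t 52.68 g [ 448.1 -354.4  174.1] th -15.76 w 56.9 F [0.4 0.3 0.9]
5x [0.0027, 0.0013, 0.0118] [0.08, -0.05, -0.21]
```

>>> {"method": "send_rows", "body": {
  "rows": [
    {"offset": [0.006, 0.003, 0.008], "twist": [0.2, -0.1, -0.5]},
    {"offset": [0.005, 0.002, 0.014], "twist": [0.1, -0.1, -0.3]},
    {"offset": [0, 0, 0.016], "twist": [0, 0, 0]},
    {"offset": [0, 0, 0.01], "twist": [0, 0, 0]},
    {"offset": [0, 0, 0], "twist": [0, 0, 0]}
  ]
}}

```text
t: 53.1
ee_pos: [457.6, -340.4, 288.2]
orientation: [2.483, 1.921, 0.003]
ft_force: [0.2, -0.8, -0.1]
width: 56.7
```

```bash
python3 plan.py 457.1 -343.2 108.6 -14.7
```

```text
t 53.1 g [ 458.1 -340.5  125.2] th -14.55 w 56.7 F [ 0.2 -0.8 -0.1]
5x [-0.0006, 0.0, 0.0033] [0.03, 0.0, 0.03]
```

>>> {"method": "send_rows", "body": {
  "rows": [
    {"offset": [-0.0025, 0, 0.006], "twist": [0.1, 0, 0.1]},
    {"offset": [0, 0, 0.004], "twist": [0, 0, 0]},
    {"offset": [0, 0, 0.001], "twist": [0, 0, 0]},
    {"offset": [0, 0, 0], "twist": [0, 0, 0]},
    {"offset": [0, 0, 0], "twist": [0, 0, 0]}
  ]
}}

```text
t: 53.52
ee_pos: [458.1, -342.6, 277.9]
orientation: [2.483, 1.92, 0.002]
ft_force: [-1.1, -0.7, -0.8]
width: 57.1
```

```bash
python3 plan.py 457.1 -343.2 108.6 -14.7
```

```text
t 53.52 g [ 458.6 -342.8  114.9] th -14.57 w 57.1 F [-1.1 -0.7 -0.8]
5x [-0.0002, -0.0002, 0.0013] [0.03, 0.01, 0.03]
```

>>> {"method": "send_rows", "body": {
  "rows": [
    {"offset": [0, -0.001, 0.004], "twist": [0, 0, 0.1]},
    {"offset": [0, 0, 0.003], "twist": [0, 0, 0]},
    {"offset": [0, 0, 0.001], "twist": [0, 0, 0]},
    {"offset": [0, 0, 0], "twist": [0, 0, 0]},
    {"offset": [0, 0, 0], "twist": [0, 0, 0]}
  ]
}}

```text
t: 53.93
ee_pos: [457.3, -343.6, 271.9]
orientation: [2.483, 1.914, 0.003]
ft_force: [0.5, -0.1, -1.3]
width: 56.9
```

>>> {"method": "send_rows", "body": {
  "rows": [
    {"offset": [0, 0, 0], "twist": [0, 0, 0]},
    {"offset": [0, 0, 0], "twist": [0, 0, 0]},
    {"offset": [0, 0, 0], "twist": [0, 0, 0]},
    {"offset": [0, 0, 0], "twist": [0, 0, 0]},
    {"offset": [0, 0, 0], "twist": [0, 0, 0]}
  ],
  "gripper": 0.0878
}}

```text
t: 54.35
ee_pos: [457.2, -343.6, 271.6]
orientation: [2.483, 1.914, 0.003]
ft_force: [-0.5, 0.4, 0.5]
width: 85.8
```

>>> {"method": "send_rows", "body": {
  "rows": [
    {"offset": [0, 0, 0], "twist": [0, 0, 0]},
    {"offset": [0, 0, -0.022], "twist": [0, 0, 0]},
    {"offset": [0, 0, -0.024], "twist": [0, 0, 0]},
    {"offset": [0, 0, -0.024], "twist": [0, 0, 0]},
    {"offset": [0, 0, -0.024], "twist": [0, 0, 0]}
  ]
}}

```text
t: 54.77
ee_pos: [455.2, -342.0, 362.4]
orientation: [-2.483, -1.914, 0.002]
ft_force: [0.7, -0.4, 0.0]
width: 88.0
```

>>> {"method": "send_rows", "body": {
  "rows": [
    {"offset": [0.036, -0.006, 0], "twist": [0, 0, -1.5]},
    {"offset": [0.036, -0.006, 0], "twist": [0, 0, -1.5]},
    {"offset": [0.036, -0.006, 0], "twist": [0, 0, -1.5]},
    {"offset": [0.036, -0.006, 0], "twist": [0, 0, -1.5]},
    {"offset": [0.036, -0.006, 0], "twist": [0, 0, -1.5]}
  ]
}}

```text
t: 55.18
ee_pos: [464.8, -161.2, 369.7]
orientation: [2.354, 2.063, 0.005]
ft_force: [1.0, 0.4, 0.4]
width: 87.5
```

>>> {"method": "send_rows", "body": {
  "rows": [
    {"offset": [0.037, -0.002, 0], "twist": [0, 0, -1.5]},
    {"offset": [0.037, -0.002, 0], "twist": [0, 0, -1.5]},
    {"offset": [0.037, -0.002, 0], "twist": [0, 0, -1.5]},
    {"offset": [0.037, -0.002, 0], "twist": [0, 0, -1.5]},
    {"offset": [0.02, 0, 0], "twist": [0, 0, -1]}
  ]
}}

```text
t: 55.6
ee_pos: [468.9, 16.5, 369.6]
orientation: [2.215, 2.209, 0.007]
ft_force: [-0.4, -0.5, -0.3]
width: 87.5
```

```bash
python3 cmp.py;  python3 plan.py 484.5 396 220 15.44
```

```text
scene cyl was (500, [486.6, -266.9], [486.1, -267.0, 55.4, 63.4, 41.3], np.float64(nan)) now None
scene block was (705, [463.9, -346.0], [464.0, -345.0, 58.9, 64.4, 74.8], np.float64(nan)) now (708, [462.3, -345.7], [462.2, -345.5, 59.6, 64.1, 75.3], np.float64(nan))
scene plug was (458, [593.3, -346.2], [593.4, -346.2, 42.1, 47.0, 63.9], np.float64(nan)) now (455, [596.4, -346.8], [596.5, -346.9, 42.2, 46.6, 63.8], np.float64(nan))
top cyl was (458, [474.0, -265.8], [473.2, -265.6, 55.9, 55.0, 89.7], np.float64(nan)) now None
top block was (518, [452.2, -344.7], [452.6, -344.2, 57.3, 56.2, 75.8], np.float64(nan)) now (517, [450.5, -345.0], [451.4, -344.4, 56.7, 56.7, 74.9], np.float64(nan))
top plug was (273, [582.2, -344.8], [582.3, -344.1, 42.5, 40.8, 63.9], np.float64(nan)) now (274, [585.5, -346.0], [585.4, -345.3, 41.8, 40.8, 64.0], np.float64(nan))
t 55.7 g [471.3  15.2 206.7] th -0.06 w 87.7 F [ 0.5 -0.3 -0.5]
5x [0.0379, 0.0036, -0.0015] [0.07, 0.04, -1.55]
5x [0.037, 0.0086, -0.0014] [0.07, 0.05, -1.55]
```

>>> {"method": "send_rows", "body": {
  "rows": [
    {"offset": [0.038, 0.0036, -0.0015], "twist": [0, 0, -1.55]},
    {"offset": [0.038, 0.0036, -0.0015], "twist": [0, 0, -1.55]},
    {"offset": [0.038, 0.0036, -0.0015], "twist": [0, 0, -1.55]},
    {"offset": [0.038, 0.0036, -0.0015], "twist": [0, 0, -1.55]},
    {"offset": [0.038, 0.0036, -0.0015], "twist": [0, 0, -1.55]}
  ]
}}

```text
t: 56.12
ee_pos: [478.9, 205.2, 376.3]
orientation: [2.066, 2.345, 0.004]
ft_force: [0.1, 0.5, -0.6]
width: 87.9
```

>>> {"method": "send_rows", "body": {
  "rows": [
    {"offset": [0.0375, 0.0085, -0.001], "twist": [0, 0, -1.55]},
    {"offset": [0.0375, 0.0085, -0.001], "twist": [0, 0, -1.55]},
    {"offset": [0.0375, 0.0085, -0.001], "twist": [0, 0, -1.55]},
    {"offset": [0.0375, 0.0085, 0], "twist": [0, 0, -1.55]},
    {"offset": [0.025, 0.006, 0], "twist": [0, 0, -1]}
  ]
}}

```text
t: 56.53
ee_pos: [489.1, 390.6, 378.3]
orientation: [1.91, 2.471, 0.004]
ft_force: [-0.7, 0.2, 0.1]
width: 87.6
```

>>> {"method": "send_rows", "body": {
  "rows": [
    {"offset": [0.005, 0, 0.006], "twist": [0.4, 0.2, 0]},
    {"offset": [0, 0, 0.015], "twist": [0.2, 0.1, 0]},
    {"offset": [0, 0, 0.015], "twist": [0, 0, 0]},
    {"offset": [0, 0, 0.006], "twist": [0, 0, 0]},
    {"offset": [0, 0, 0], "twist": [0, 0, 0]}
  ]
}}

```text
t: 56.95
ee_pos: [490.4, 396.7, 333.6]
orientation: [1.914, 2.482, -0.002]
ft_force: [-0.4, -0.3, 0.3]
width: 87.8
```

```bash
python3 plan.py 484.5 396 97 15.44
```

```text
t 56.95 g [491.2 395.7 170.6] th 14.71 w 87.8 F [-0.4 -0.3  0.3]
5x [0.0002, -0.0012, 0.0147] [0.04, 0.08, -0.15]
```

>>> {"method": "send_rows", "body": {
  "rows": [
    {"offset": [0.0005, -0.003, 0.008], "twist": [0.1, 0.2, -0.4]},
    {"offset": [0.0005, -0.003, 0.016], "twist": [0.1, 0.1, -0.3]},
    {"offset": [0, 0, 0.02], "twist": [0, 0, 0]},
    {"offset": [0, 0, 0.016], "twist": [0, 0, 0]},
    {"offset": [0, 0, 0.002], "twist": [0, 0, 0]}
  ]
}}

```text
t: 57.37
ee_pos: [486.2, 391.7, 271.5]
orientation: [1.908, 2.494, 0.004]
ft_force: [-1.2, -0.2, -0.9]
width: 88.0
```

>>> {"method": "send_rows", "body": {
  "rows": [
    {"offset": [0, 0, 0.003], "twist": [0, 0, 0]},
    {"offset": [0, 0, 0], "twist": [0, 0, 0]},
    {"offset": [0, 0, 0], "twist": [0, 0, 0]},
    {"offset": [0, 0, 0], "twist": [0, 0, 0]},
    {"offset": [0, 0, 0], "twist": [0, 0, 0]}
  ]
}}

```text
t: 57.78
ee_pos: [487.2, 390.5, 270.8]
orientation: [1.91, 2.492, 0.007]
ft_force: [-0.5, -0.0, -0.1]
width: 87.9
```

```bash
python3 plan.py 484.5 396 97 15.44
```

```text
t 57.78 g [487.9 390.9 107.8] th 15.09 w 87.9 F [-0.5 -0.  -0.1]
5x [0.0012, -0.0002, 0.0022] [0.05, -0.01, -0.07]
```

>>> {"method": "send_rows", "body": {
  "rows": [
    {"offset": [0.003, -0.001, 0.004], "twist": [0.2, 0, -0.2]},
    {"offset": [0.002, 0, 0.003], "twist": [0, 0, 0]},
    {"offset": [0, 0, 0], "twist": [0, 0, 0]},
    {"offset": [0, 0, 0], "twist": [0, 0, 0]},
    {"offset": [0, 0, 0], "twist": [0, 0, 0]}
  ]
}}

```text
t: 58.2
ee_pos: [485.1, 396.3, 265.0]
orientation: [1.905, 2.498, 0.007]
ft_force: [0.1, 0.5, -0.5]
width: 87.8
```

>>> {"method": "send_rows", "body": {
  "rows": [
    {"offset": [0, 0, 0], "twist": [0, 0, 0]},
    {"offset": [0, 0, 0], "twist": [0, 0, 0]},
    {"offset": [0, 0, 0], "twist": [0, 0, 0]},
    {"offset": [0, 0, 0], "twist": [0, 0, 0]},
    {"offset": [0, 0, 0], "twist": [0, 0, 0]}
  ],
  "gripper": 0.03
}}

```text
t: 58.62
ee_pos: [484.9, 396.4, 265.0]
orientation: [1.905, 2.498, 0.007]
ft_force: [0.3, -0.4, -0.7]
width: 57.8
```

>>> {"method": "send_rows", "body": {
  "rows": [
    {"offset": [0, 0, 0], "twist": [0, 0, 0]},
    {"offset": [0, 0, 0], "twist": [0, 0, 0]},
    {"offset": [0, 0, 0], "twist": [0, 0, 0]},
    {"offset": [0, 0, 0], "twist": [0, 0, 0]},
    {"offset": [0, 0, 0], "twist": [0, 0, 0]}
  ]
}}

```text
t: 59.03
ee_pos: [485.0, 396.2, 264.9]
orientation: [1.905, 2.498, 0.006]
ft_force: [-0.1, -1.2, -0.0]
width: 57.7
```

```bash
python3 plan.py 484.5 396 220 15.44 480.2 -262.8 220 -18
```

```text
t 59.03 g [485.4 396.8 101.9] th 15.34 w 57.7 F [-0.1 -1.2 -0. ]
5x [0.0, -0.0001, -0.0236] [0.04, -0.03, -0.02]
5x [-0.0322, -0.0071, 0.0] [0.0, 0.0, 1.67]
5x [-0.0329, -0.0024, 0.0] [0.0, 0.0, 1.67]
5x [-0.0328, 0.0025, 0.0] [0.0, 0.0, 1.68]
5x [-0.0322, 0.0072, 0.0] [0.0, 0.0, 1.67]
```

>>> {"method": "send_rows", "body": {
  "rows": [
    {"offset": [0, 0, -0.024], "twist": [0.2, 0, 0]},
    {"offset": [0, 0, -0.024], "twist": [0, 0, 0]},
    {"offset": [0, 0, -0.024], "twist": [0, 0, 0]},
    {"offset": [0, 0, -0.024], "twist": [0, 0, 0]},
    {"offset": [0, 0, -0.024], "twist": [0, 0, 0]}
  ]
}}

```text
t: 59.45
ee_pos: [483.4, 394.6, 381.9]
orientation: [-1.902, -2.493, 0.02]
ft_force: [0.5, -0.5, -0.2]
width: 58.1
```

>>> {"method": "send_rows", "body": {
  "rows": [
    {"offset": [-0.0325, -0.007, 0], "twist": [0, 0, 1.67]},
    {"offset": [-0.0325, -0.007, 0], "twist": [0, 0, 1.67]},
    {"offset": [-0.0325, -0.007, 0], "twist": [0, 0, 1.67]},
    {"offset": [-0.0325, -0.007, 0], "twist": [0, 0, 1.67]},
    {"offset": [-0.0325, -0.007, 0], "twist": [0, 0, 1.67]}
  ]
}}

```text
t: 59.87
ee_pos: [484.4, 229.9, 390.1]
orientation: [-2.078, -2.355, -0.007]
ft_force: [0.9, -0.5, -1.0]
width: 57.5
```

>>> {"method": "send_rows", "body": {
  "rows": [
    {"offset": [-0.033, -0.0024, 0], "twist": [0, 0, 1.67]},
    {"offset": [-0.033, -0.0024, 0], "twist": [0, 0, 1.67]},
    {"offset": [-0.033, -0.0024, 0], "twist": [0, 0, 1.67]},
    {"offset": [-0.033, -0.0024, 0], "twist": [0, 0, 1.67]},
    {"offset": [-0.033, -0.0024, 0], "twist": [0, 0, 1.67]}
  ]
}}

```text
t: 60.28
ee_pos: [481.2, 56.9, 390.3]
orientation: [2.251, 2.191, 0.009]
ft_force: [0.4, 0.7, -0.6]
width: 57.9
```

>>> {"method": "send_rows", "body": {
  "rows": [
    {"offset": [-0.033, 0.0025, 0], "twist": [0, 0, 1.67]},
    {"offset": [-0.033, 0.0025, 0], "twist": [0, 0, 1.67]},
    {"offset": [-0.033, 0.0025, 0], "twist": [0, 0, 1.67]},
    {"offset": [-0.033, 0.0025, 0], "twist": [0, 0, 1.67]},
    {"offset": [-0.033, 0.0025, 0], "twist": [0, 0, 1.67]}
  ]
}}

```text
t: 60.7
ee_pos: [477.1, -116.6, 390.5]
orientation: [2.41, 2.013, 0.011]
ft_force: [0.1, 0.9, -0.6]
width: 57.4
```

>>> {"method": "send_rows", "body": {
  "rows": [
    {"offset": [-0.0325, 0.0072, 0], "twist": [0, 0, 1.67]},
    {"offset": [-0.0325, 0.0072, 0], "twist": [0, 0, 1.67]},
    {"offset": [-0.0325, 0.0072, 0], "twist": [0, 0, 1.67]},
    {"offset": [-0.025, 0.006, 0], "twist": [0, 0, 1.67]},
    {"offset": [-0.01, 0.002, 0], "twist": [0, 0, 1]}
  ]
}}

```text
t: 61.12
ee_pos: [473.7, -262.8, 390.8]
orientation: [2.548, 1.831, 0.012]
ft_force: [0.4, 0.0, -0.0]
width: 57.4
```

>>> {"method": "send_rows", "body": {
  "rows": [
    {"offset": [0, 0, 0.01], "twist": [0, 0, 0]},
    {"offset": [0, 0, 0.015], "twist": [0, 0, 0]},
    {"offset": [0, 0, 0.01], "twist": [0, 0, 0]},
    {"offset": [0, 0, 0], "twist": [0, 0, 0]},
    {"offset": [0, 0, 0], "twist": [0, 0, 0]}
  ]
}}

```text
t: 61.53
ee_pos: [473.2, -262.1, 352.5]
orientation: [2.551, 1.829, 0.012]
ft_force: [0.4, 0.4, -0.3]
width: 57.8
```

```bash
python3 plan.py 480.2 -262.8 125 -18
```

```text
t 61.53 g [ 474.5 -261.7  189.5] th -18.71 w 57.8 F [ 0.4  0.4 -0.3]
5x [0.0003, 0.0013, 0.0129] [0.07, -0.06, -0.14]
```

>>> {"method": "send_rows", "body": {
  "rows": [
    {"offset": [0.0005, 0.003, 0.01], "twist": [0.2, -0.2, -0.4]},
    {"offset": [0, 0.0025, 0.018], "twist": [0.1, -0.1, -0.2]},
    {"offset": [0, 0, 0.018], "twist": [0, 0, 0]},
    {"offset": [0, 0, 0.01], "twist": [0, 0, 0]},
    {"offset": [0, 0, 0], "twist": [0, 0, 0]}
  ]
}}

```text
t: 61.95
ee_pos: [481.1, -260.1, 294.8]
orientation: [2.533, 1.851, 0.002]
ft_force: [-0.3, 0.6, -1.3]
width: 57.6
```

```bash
python3 plan.py 480.2 -262.8 106 -18
```

```text
t 61.95 g [ 481.6 -260.5  131.8] th -17.67 w 57.6 F [-0.3  0.6 -1.3]
5x [-0.0006, 0.0, 0.0052] [0.05, 0.02, 0.07]
```

>>> {"method": "send_rows", "body": {
  "rows": [
    {"offset": [-0.002, -0.0005, 0.007], "twist": [0.2, 0, 0.2]},
    {"offset": [0, 0, 0.008], "twist": [0, 0, 0]},
    {"offset": [0, 0, 0.003], "twist": [0, 0, 0]},
    {"offset": [0, 0, 0], "twist": [0, 0, 0]},
    {"offset": [0, 0, 0], "twist": [0, 0, 0]}
  ]
}}

```text
t: 62.37
ee_pos: [480.8, -261.7, 276.2]
orientation: [2.537, 1.85, -0.001]
ft_force: [-0.0, -0.9, 0.0]
width: 57.4
```

```bash
python3 plan.py 480.2 -262.8 106 -18
```

```text
t 62.37 g [ 481.  -262.   113.2] th -17.81 w 57.4 F [-0.  -0.9  0. ]
5x [-0.0002, -0.0001, 0.0014] [0.01, 0.02, 0.04]
```

>>> {"method": "send_rows", "body": {
  "rows": [
    {"offset": [0, 0, 0.004], "twist": [0, 0, 0]},
    {"offset": [0, 0, 0.003], "twist": [0, 0, 0]},
    {"offset": [0, 0, 0.001], "twist": [0, 0, 0]},
    {"offset": [0, 0, 0], "twist": [0, 0, 0]},
    {"offset": [0, 0, 0], "twist": [0, 0, 0]}
  ]
}}

```text
t: 62.78
ee_pos: [481.2, -262.2, 268.9]
orientation: [2.535, 1.848, 0.001]
ft_force: [0.0, 0.2, -0.5]
width: 57.6
```

>>> {"method": "send_rows", "body": {
  "rows": [
    {"offset": [0, 0, 0], "twist": [0, 0, 0]},
    {"offset": [0, 0, 0], "twist": [0, 0, 0]},
    {"offset": [0, 0, 0], "twist": [0, 0, 0]},
    {"offset": [0, 0, 0], "twist": [0, 0, 0]},
    {"offset": [0, 0, 0], "twist": [0, 0, 0]}
  ],
  "gripper": 0.0878
}}

```text
t: 63.2
ee_pos: [481.5, -262.3, 269.4]
orientation: [2.534, 1.847, 0.002]
ft_force: [-0.3, 0.7, -0.4]
width: 86.4
```

>>> {"method": "send_rows", "body": {
  "rows": [
    {"offset": [0, 0, 0], "twist": [0, 0, 0]},
    {"offset": [0, 0, -0.022], "twist": [0, 0, 0]},
    {"offset": [0, 0, -0.024], "twist": [0, 0, 0]},
    {"offset": [0, 0, -0.024], "twist": [0, 0, 0]},
    {"offset": [0, 0, -0.01], "twist": [0, 0, 0]}
  ]
}}

```text
t: 63.62
ee_pos: [480.2, -261.5, 348.9]
orientation: [-2.538, -1.849, 0.003]
ft_force: [0.9, 0.2, -0.3]
width: 87.8
```

>>> {"method": "send_rows", "body": {
  "rows": [
    {"offset": [-0.007, 0.026, 0], "twist": [0, 0, 1.64]},
    {"offset": [-0.007, 0.027, 0], "twist": [0, 0, 1.64]},
    {"offset": [-0.007, 0.027, 0], "twist": [0, 0, 1.64]},
    {"offset": [-0.007, 0.025, 0], "twist": [0, 0, 1.64]},
    {"offset": [-0.005, 0.013, 0], "twist": [0, 0, 1.2]}
  ]
}}

```text
t: 64.03
ee_pos: [580.4, -334.7, 351.8]
orientation: [2.66, 1.668, -0.001]
ft_force: [0.4, -0.5, 0.6]
width: 88.0
```

>>> {"method": "send_rows", "body": {
  "rows": [
    {"offset": [0, 0, 0], "twist": [0, 0, 0]},
    {"offset": [0, 0, 0], "twist": [0, 0, 0]},
    {"offset": [0, 0, 0], "twist": [0, 0, 0]},
    {"offset": [0, 0, 0], "twist": [0, 0, 0]},
    {"offset": [0, 0, 0], "twist": [0, 0, 0]}
  ]
}}

```text
t: 64.45
ee_pos: [579.7, -334.6, 348.9]
orientation: [-2.66, -1.669, 0.003]
ft_force: [0.3, 0.9, 0.4]
width: 88.1
```

```bash
python3 cmp.py | grep -v plug; python3 plan.py 586.9 -343.9 100 -26.19
```

```text
scene cyl was (500, [486.6, -266.9], [486.1, -267.0, 55.4, 63.4, 41.3], np.float64(nan)) now (267, [484.4, -278.7], [481.7, -278.5, 39.3, 62.6, 80.4], np.float64(nan))
scene block was (705, [463.9, -346.0], [464.0, -345.0, 58.9, 64.4, 74.8], np.float64(nan)) now (707, [462.4, -345.7], [462.7, -344.9, 58.6, 64.4, 74.8], np.float64(nan))
top cyl was (458, [474.0, -265.8], [473.2, -265.6, 55.9, 55.0, 89.7], np.float64(nan)) now (463, [472.2, -265.3], [473.2, -265.6, 55.9, 55.0, 89.5], np.float64(117.1))
top block was (518, [452.2, -344.7], [452.6, -344.2, 57.3, 56.2, 75.8], np.float64(nan)) now (30, [457.2, -321.1], [456.9, -320.3, 7.6, 24.9, 59.1], np.float64(345.3))
t 64.55 g [ 579.6 -334.7  186.1] th -25.81 w 87.9 F [-0.4 -0.4  0. ]
5x [-0.001, 0.0021, 0.0172] [-0.02, 0.01, 0.08]
```

>>> {"method": "send_rows", "body": {
  "rows": [
    {"offset": [-0.0025, 0.005, 0.008], "twist": [0, 0, 0.2]},
    {"offset": [-0.002, 0.004, 0.015], "twist": [0, 0, 0.1]},
    {"offset": [0, 0, 0.02], "twist": [0, 0, 0]},
    {"offset": [0, 0, 0.018], "twist": [0, 0, 0]},
    {"offset": [0, 0, 0.006], "twist": [0, 0, 0]}
  ]
}}

```text
t: 64.97
ee_pos: [586.9, -343.7, 279.6]
orientation: [2.662, 1.66, 0.001]
ft_force: [-0.8, -0.1, 0.4]
width: 87.8
```

>>> {"method": "send_rows", "body": {
  "rows": [
    {"offset": [0, 0, 0.002], "twist": [0, 0, 0]},
    {"offset": [0, 0, 0], "twist": [0, 0, 0]},
    {"offset": [0, 0, 0], "twist": [0, 0, 0]},
    {"offset": [0, 0, 0], "twist": [0, 0, 0]},
    {"offset": [0, 0, 0], "twist": [0, 0, 0]}
  ]
}}

```text
t: 65.38
ee_pos: [586.7, -344.0, 274.6]
orientation: [2.665, 1.661, -0.002]
ft_force: [0.1, -0.1, -0.4]
width: 87.8
```

```bash
python3 plan.py 586.9 -343.9 105 -26.19
```

```text
t 65.38 g [ 586.6 -344.2  111.6] th -26.13 w 87.8 F [ 0.1 -0.1 -0.4]
5x [0.0, 0.0, 0.0013] [0.0, 0.02, 0.01]
```

>>> {"method": "send_rows", "body": {
  "rows": [
    {"offset": [0, 0, 0.006], "twist": [0, 0, 0]},
    {"offset": [0, 0, 0.006], "twist": [0, 0, 0]},
    {"offset": [0, 0, 0.002], "twist": [0, 0, 0]},
    {"offset": [0, 0, 0], "twist": [0, 0, 0]},
    {"offset": [0, 0, 0], "twist": [0, 0, 0]}
  ]
}}

```text
t: 65.8
ee_pos: [587.4, -344.3, 261.6]
orientation: [2.662, 1.659, 0.001]
ft_force: [0.6, -0.6, -1.5]
width: 88.2
```

>>> {"method": "send_rows", "body": {
  "rows": [
    {"offset": [0, 0, 0], "twist": [0, 0, 0]},
    {"offset": [0, 0, 0], "twist": [0, 0, 0]},
    {"offset": [0, 0, 0], "twist": [0, 0, 0]},
    {"offset": [0, 0, 0], "twist": [0, 0, 0]},
    {"offset": [0, 0, 0], "twist": [0, 0, 0]}
  ],
  "gripper": 0.02
}}

```text
t: 66.22
ee_pos: [587.5, -344.4, 261.9]
orientation: [2.662, 1.659, 0.001]
ft_force: [-0.0, 0.2, 0.1]
width: 58.0
```

>>> {"method": "send_rows", "body": {
  "rows": [
    {"offset": [0, 0, 0], "twist": [0, 0, 0]},
    {"offset": [0, 0, 0], "twist": [0, 0, 0]},
    {"offset": [0, 0, 0], "twist": [0, 0, 0]},
    {"offset": [0, 0, 0], "twist": [0, 0, 0]},
    {"offset": [0, 0, 0], "twist": [0, 0, 0]}
  ]
}}

```text
t: 66.63
ee_pos: [587.5, -344.4, 262.1]
orientation: [2.662, 1.659, 0.001]
ft_force: [0.7, 0.8, 0.6]
width: 39.9
```

```bash
python3 plan.py 586.9 -343.9 95 -26.19
```

```text
t 66.63 g [ 588.  -345.    99.1] th -26.13 w 39.9 F [0.7 0.8 0.6]
5x [0.0, -0.0001, 0.0008] [0.05, 0.02, 0.01]
```

>>> {"method": "send_rows", "body": {
  "rows": [
    {"offset": [0, 0, -0.003], "twist": [0.2, 0, 0]},
    {"offset": [0, 0, -0.002], "twist": [0, 0, 0]},
    {"offset": [0, 0, 0], "twist": [0, 0, 0]},
    {"offset": [0, 0, 0], "twist": [0, 0, 0]},
    {"offset": [0, 0, 0], "twist": [0, 0, 0]}
  ]
}}

```text
t: 67.05
ee_pos: [587.3, -344.3, 267.3]
orientation: [2.665, 1.661, -0.002]
ft_force: [0.5, -0.8, -0.4]
width: 40.0
```

>>> {"method": "send_rows", "body": {
  "rows": [
    {"offset": [0, 0, 0.003], "twist": [0, 0, 0]},
    {"offset": [0, 0, 0.003], "twist": [0, 0, 0]},
    {"offset": [0, 0, 0.001], "twist": [0, 0, 0]},
    {"offset": [0, 0, 0], "twist": [0, 0, 0]},
    {"offset": [0, 0, 0], "twist": [0, 0, 0]}
  ]
}}

```text
t: 67.47
ee_pos: [587.5, -344.4, 262.2]
orientation: [2.664, 1.661, -0.002]
ft_force: [0.6, 0.1, -1.9]
width: 39.6
```

>>> {"method": "send_rows", "body": {
  "rows": [
    {"offset": [0, 0, 0], "twist": [0, 0, 0]},
    {"offset": [0, 0, 0], "twist": [0, 0, 0]},
    {"offset": [0, 0, 0], "twist": [0, 0, 0]},
    {"offset": [0, 0, 0], "twist": [0, 0, 0]},
    {"offset": [0, 0, 0], "twist": [0, 0, 0]}
  ],
  "gripper": 0.0878
}}

```text
t: 67.88
ee_pos: [587.4, -344.4, 261.1]
orientation: [2.665, 1.661, -0.002]
ft_force: [0.5, 0.2, 0.0]
width: 70.1
```

>>> {"method": "send_rows", "body": {
  "rows": [
    {"offset": [0, 0, 0], "twist": [0, 0, 0]},
    {"offset": [0, 0, -0.022], "twist": [0, 0, 0]},
    {"offset": [0, 0, -0.024], "twist": [0, 0, 0]},
    {"offset": [0, 0, -0.024], "twist": [0, 0, 0]},
    {"offset": [0, 0, -0.024], "twist": [0, 0, 0]}
  ]
}}

```text
t: 68.3
ee_pos: [585.7, -343.2, 350.4]
orientation: [-2.656, -1.656, 0.012]
ft_force: [0.5, 0.1, -0.4]
width: 88.3
```

>>> {"method": "send_rows", "body": {
  "rows": [
    {"offset": [0.03, -0.016, -0.002], "twist": [0, 0, 0]},
    {"offset": [0.03, -0.016, -0.002], "twist": [0, 0, 0]},
    {"offset": [0.03, -0.016, -0.002], "twist": [0, 0, 0]},
    {"offset": [0.03, -0.016, 0], "twist": [0, 0, 0]},
    {"offset": [0.03, -0.016, 0], "twist": [0, 0, 0]}
  ]
}}

```text
t: 68.72
ee_pos: [581.6, -175.4, 365.0]
orientation: [2.671, 1.647, 0.0]
ft_force: [0.8, 0.4, -0.5]
width: 88.2
```

>>> {"method": "send_rows", "body": {
  "rows": [
    {"offset": [0.02, -0.03, 0], "twist": [0, 0, 0]},
    {"offset": [0.02, -0.03, 0], "twist": [0, 0, 0]},
    {"offset": [0.015, -0.02, 0], "twist": [0, 0, 0]},
    {"offset": [0.005, -0.005, 0], "twist": [0, 0, 0]},
    {"offset": [0, 0, 0], "twist": [0, 0, 0]}
  ]
}}

```text
t: 69.13
ee_pos: [529.7, -74.1, 365.3]
orientation: [2.666, 1.655, 0.003]
ft_force: [0.2, -1.1, -0.6]
width: 87.7
```

```bash
python3 cmp.py
python3 - <<'E'
import cv2,numpy as np
a=cv2.imread("pics/scene_cmp.png"); cv2.imwrite("pics/c9.png",cv2.resize(a[100:340,120:460],None,fx=2.2,fy=2.2))
E
```

```text
scene cyl was (500, [486.6, -266.9], [486.1, -267.0, 55.4, 63.4, 41.3], np.float64(nan)) now (511, [485.1, -267.3], [485.5, -267.5, 58.4, 61.5, 35.2], np.float64(117.3))
scene block was (705, [463.9, -346.0], [464.0, -345.0, 58.9, 64.4, 74.8], np.float64(nan)) now (701, [462.2, -345.5], [462.3, -344.8, 58.6, 63.6, 74.8], np.float64(nan))
scene plug was (458, [593.3, -346.2], [593.4, -346.2, 42.1, 47.0, 63.9], np.float64(nan)) now (455, [595.6, -346.4], [595.9, -346.4, 42.0, 46.5, 64.2], np.float64(nan))
top cyl was (458, [474.0, -265.8], [473.2, -265.6, 55.9, 55.0, 89.7], np.float64(nan)) now (459, [472.2, -265.5], [473.2, -265.6, 55.9, 55.0, 89.7], np.float64(nan))
top block was (518, [452.2, -344.7], [452.6, -344.2, 57.3, 56.2, 75.8], np.float64(nan)) now (524, [450.5, -344.8], [451.3, -344.6, 56.9, 56.1, 75.8], np.float64(117.1))
top plug was (273, [582.2, -344.8], [582.3, -344.1, 42.5, 40.8, 63.9], np.float64(nan)) now (268, [585.1, -345.9], [584.4, -345.4, 42.0, 41.3, 65.8], np.float64(nan))
```

View pics/c9.png

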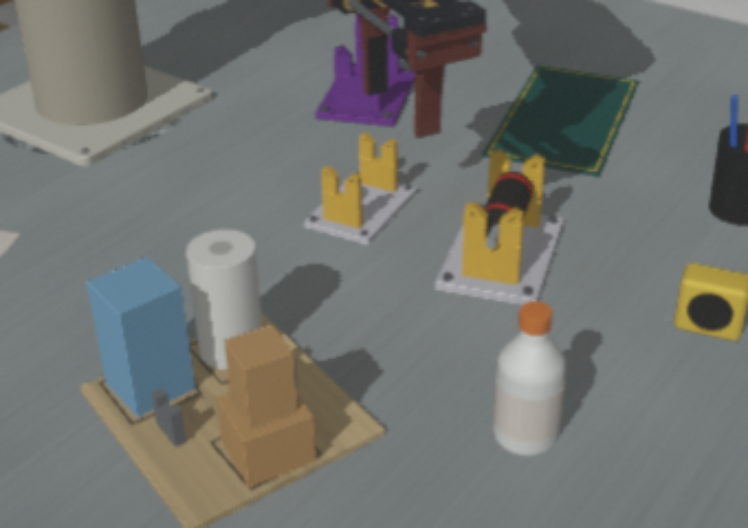

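All three foam parts are upright on the board within about 1–3 mm of where they started. The roller is seated in the larger yellow stand, and the glue, pencils and tape are untouched. I am handing the job in.

```bash
python3 -c "
from workcell import ctrl
print(ctrl.get_obs()['t']); print(ctrl.close_job())"
```

```text
69.2333
the job is handed in; nothing more can be done
None
```

I did the whole job in the order asked and handed it in at 69.2 s of the 144 s. The cylinder, block and plug went onto the mat, the roller went into the larger yellow stand, and then each part went back to its place. `close_job` gave no verdict.

**Roller:** it sits in both slots. The top of the drum measured about 80 mm above the table, which puts the axis at the expected 60 mm. I felt light contact at the slot bottoms (about 2 N upward) before letting go.

**Foam parts:** all three stand upright on the board. I compared pictures from before and after with the same cameras:

| Part | Shift from start | Note |
|---|---|---|
| Cylinder | about 1–2 mm | Placed once |
| Block | about 1.5 mm | Yaw agrees within about 1° |
| Plug | about 2.5 mm (up to 3 mm by one measure) | Was 3.3 mm off, so I regrasped it and shifted it; the top view now shows up to 2° of yaw, the scene view 0.3° |

**Disagreement:** the two cameras differed by about 10 mm in x at the board, far more than the stated 2 mm. I worked from the arm's own position readings and same-camera comparisons instead. Before I knew this, my first grasps probably shifted the parts up to about 5 mm, and I corrected for that when putting them back.

The bystanders look untouched in the last scene view; I did not measure them. Force readings at the end of each move never passed about 4 N.

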